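True the rims of nested silver cups in the hinged press

TASK

True the rims of the silver cups nested in a stack on the cork board: one at a time from the top, lift off the top cup without bringing the next one up with it, set it fully home in the round die, bring the press arm down firmly on its rim, let the arm go back up, and stand the cup upright in the wooden tray. At the end every cup stands by itself on the floor of the tray, not nested or stacked (a finished cup may be there already and stays in it), with the press arm up and everything else on the bench left undisturbed.

Things in the scene. Friction and masses are not known exactly. Their poses are not given: they have to be found in the camera images.
- cup1_mid (a point): a bright silver cup, open upwards: foot 44 dia, tapered body widening to 53 dia over the lower 26 mm, then a vertical collar 62 dia outside and 18 high up to the rim; 44 tall, 0.11 kg. The point is at its centre, 22 above its foot; z up its axis. Grasp the collar across its outside
- cup2_mid (a point): a like cup. At the start the cups stand nested in one upright stack on the cork board, cup3 over cup2 over cup1: each one's foot is inside the cup below, 19 mm higher, with 1.7 mm play, so that the collars lie one over another only 1 mm apart. cup3 is absent in some runs; cup2 is then the top one
- cup3_mid (a point): (None if absent) a like cup. To lift only the top cup of the stack, hold its collar with the fingertips no more than 16 mm below its rim (any deeper and the collar of the next cup is gripped too) and rise straight up by 30 mm to clear the next
- finished_mid (a point): (None if absent) a like cup, already trued, that stands in one corner of the tray (about 50 and 40 mm from its middle) at the start and stays in the tray
- mat: cork board, 220 (its x) x 110 (its y) x 8 thick, fixed, under the cups, left or right of the press; origin at the centre of its underside
- die_mouth (a point): centre of the mouth of the press's die: a round cavity 56 dia, 28 deep in the flat top of a steel block 100 square, 52 above the bench. x points from the press's handle side to its hinge (away from the robot, give or take its yaw), z up. A cup is home when its collar rests on the block: its centre is then 4 mm below this point. The raised arm stands beyond (+x)
- press_hinge (a point): centre of the press arm's level hinge axis (along the die's y), 140 beyond the die in its +x and 105 above the bench
- press_arm (a joint): angle of the press arm, rad: 1.4 fully raised, near upright; 0 level, its round pad (68 dia) flat on the rim of a cup that is home in the die (it goes to -0.08 on an empty die). A spring lifts it to 1.4 in about a second when let go; bringing it down takes 2 to 5 N at the handle, pressing firmly 5 to 10 N more
- press_grip (a point): centre of one of the two black grips (20 dia, 58 long) of the arm's T-handle; its twin is 96 away, beyond the arm's 28 wide beam. The bar is level, along the die's y, 230 from the hinge axis; this grip is 48 to the die's -y side. About 330 above the bench when raised, 105 when down, 90 short of the die. Pinch it from above and lead it round the hinge; it turns in the fingers
- tray: loose shallow wooden tray with a blue lining, 190 (its x) x 166 (its y) x 22 high, walls and floor 5 thick, 0.6 kg; origin at the centre of its underside, z up; on the other side of the press from the cups. Four cups fit two by two: 96 apart along its x, so that fingers closing along x pass between them, and 80 along its y
- hammer: a small hammer with a wooden handle, 210 long (mm); not part of the job, leave it alone; origin at its underside
- file: a flat file with a wooden handle, 165 long (mm); not part of the job, leave it alone; origin at its underside
- beads_a: a glass jar with a cork lid, 70 tall (mm); not part of the job, leave it alone; origin at its underside
- beads_b: a glass jar with a red lid, 85 tall (mm); not part of the job, leave it alone; origin at its underside
- spray: a dark bottle with a black cap, 150 tall (mm); not part of the job, leave it alone; origin at its underside
- dish: a pink plastic dish, 100 across (mm); not part of the job, leave it alone; origin at its underside
- charcoal: a black charcoal soldering block, 140 x 75 x 35 (mm); not part of the job, leave it alone; origin at its underside
There are look-alikes about, which are no part of the job. Leave any pink look-alike of the part that bears finished_mid alone. Leave any pink look-alike of the part that bears cup2_mid alone.

How it is judged:
By the outcome, as a careful person would: the job done as asked, in the order asked, and still so for the second after the job is handed in, with the robot touching nothing.
Of cup3, finished only 1 to 2 are there at a start; the rules pass over those that are not, and their reading is None.
At some moment in a run one of tray may be knocked a few centimetres aside while the robot is not near it.
It also fails if it takes over 210 s, if anything falls off the work surface, if the arm or the gripper's body presses on something with over 40 N, if the wrist force passes 120 N, or if a joint passes its speed limit or range.

ROBOT

A 7-joint arm with a two-finger parallel gripper is mounted at the origin on the work surface. World frame = base frame: x ahead of the robot, y to its left, z up, the work surface at z = 0. Lengths are in m, angles in rad, forces in N, time in s.
With the tool pointing down it reaches from about 0.425 to 0.925 m from the base axis. Payload 6.8 kg.
Tool frame: the origin (TCP) lies on the centre line of the jaws, within the pads' length; the fingertips stand 19 mm ahead of it and the grasp point (between the pads) is the TCP; z points along the fingers, y is the line along which they close (so a half turn about z gives the same grasp; the last joint's range is limited). The gripper opens to 85 mm and grips with 20 to 120 N. Pads are 22 mm wide; open, the fingers measure 114 mm over their backs; the gripper's body (76 mm by 85 mm) begins 54 mm behind the grasp point. The pads swing forward as they close: fully open they stand 13 mm farther back than shut.
Start: joints at [-1.325, 0.477, 0.022, 1.555, -0.011, 1.109, -0.083], TCP at [0.234, 0.633, 0.25] pointing down, gripper open.
Joint ranges: [-2.96, 2.96], [-0.34, 2.1], [-1.41, 1.46], [0.24, 2.44], [-1.37, 4.51], [0.17, 1.92], [-2.96, 2.96]. Speed limits (rad/s): [2.39, 2.39, 3.14, 3.14, 3.14, 3.14, 3.14].

INTERFACE

Orientations are given as a rotation vector (axis times angle).
In Python, from bench import r gives the robot as it stands. The module is installed in compiled form; this text tells all that it offers.
- The arm moves only by the tool arm_command, never from a script. Its argument "rows" is a list of rows, each an object of numbers: "fingers": the opening, from -1 (shut) to 1 (fully open); "x", "y", "z": the shift along the tool's x, y, z in m; "ax", "ay", "az": the turn, a rotation vector about the tool's x, y, z in degrees. In form: [{"fingers": .., "x": .., "y": .., "z": .., "ax": .., "ay": .., "az": ..}, ...]. A call has 1 to 10 rows; each row shifts and turns the commanded pose from where the row before left it, along the tool's axes as they then stand; what a row does not reach is not made up. A row lasts 1/12 s, in which the tool goes at most 41.7 mm and 7.16 degrees, less where a joint would pass 70% of its speed; a pose out of reach is approached as far as the arm can. A call is refused whole if a number of a shift passes 0.0417 or a number of a turn 7.16, either way. A call with a gripper value outside its range is refused whole. The fingers move at their own pace and stop on an object; "grip_force" is the grip in N (left out, the last holds). Time passes only in rows, so rows that do not move let the fingers close. It gives the time, the measured TCP pose, the force, the opening and the grip force at its end, in the units of the state.
- r.get_obs(): the state, without advancing time (a new reading comes with each control period).
- r.grab_frame(name): name is "scene" or "top"; returns a dict with "frame" (400x640x3 uint8, red, green, blue), "depth" (400x640 float32, m along the optical axis (not along the pixel's ray), 0 where there is no reading), "K" (3x3 intrinsics, pixels), "world_from_camera" (4x4, takes a point from camera to world coordinates). Camera axes: x right, y down, z forward; pixel columns grow to the right and rows downward; lengths in m; the calibration is good to about 2 mm. A picture is of the moment at which its call begins.
- r.hand_in(): hands the job in; it is judged then, once.
The state is a dict: "clock": time; "joints": joint angles; "qvel": joint speeds; "tau": joint torques, N m; "tcp_pos": TCP position; "orientation": TCP orientation; "contact_force": force on the tool from outside, world axes, zero at the start; "moment": the same for the moment, N m; "grip_width": finger opening in m; "gripper_force": force on a finger pad.
Only numpy, scipy, OpenCV 4.12 (cv2) and the standard library are available. Lean on these libraries where they do the work, as an engineer would, in place of code of your own. Each camera call takes 0.05 s, during which the arm holds its last target. There are 200 camera calls.

## Working session

There is one attempt and no reset: what is moved stays moved. The work goes in short steps, Python scripts to look and compute and a tool call to move; the robot and the scene stay as the last step left them, time stands still between calls to the robot, and variables do not carry over. Pictures are saved under pics/ and viewed, at most 14 in all, crops included, and the job is handed in when it is done.

Besides the shell and the picture viewer there is one more tool, called after "Call:" by a JSON object that holds its "api" and its "payload". arm_command: Moves the arm, as the interface text tells. Its arguments: {"type":"object","properties":{"rows":{"type":"array"},"grip_force":{"type":"number"}},"required":["rows"]}

```bash
mkdir -p pics; cat > h.py <<'E'
import numpy as np,cv2
from scipy.spatial.transform import Rotation as R
from bench import r
def grab(n,save=None):
    f=r.grab_frame(n)
    if save: cv2.imwrite('pics/'+save,f['frame'][:,:,::-1])
    d=f['depth'];K=f['K'];v,u=np.indices(d.shape)
    p=np.stack([(u-K[0,2])/K[0,0]*d,(v-K[1,2])/K[1,1]*d,d],-1)
    T=f['world_from_camera']
    f['P']=p@T[:3,:3].T+T[:3,3]
    f['P'][d==0]=np.nan
    return f
E
python3 - <<'E'
from h import *
a=grab('top','top0.png');b=grab('scene','scene0.png')
np.savez('f0.npz',t=a['P'],s=b['P'])
print(a['world_from_camera'],b['world_from_camera'],a['K'])
o=r.get_obs();print(o['tcp_pos'],o['orientation'],R.from_rotvec(o['orientation']).as_matrix())
E
```

```text
[[-1.77666150e-02 -9.94399498e-01  1.04182467e-01  3.32724761e-01]
 [-9.99839734e-01  1.78994478e-02  3.40117614e-04  2.21444236e-02]
 [-2.20302141e-03 -1.04159727e-01 -9.94558142e-01  1.59972189e+00]
 [ 0.00000000e+00  0.00000000e+00  0.00000000e+00  1.00000000e+00]] [[-0.45677958  0.53907638 -0.70763626  1.52950985]
 [ 0.8895391   0.28441045 -0.35753446  0.5036813 ]
 [ 0.00852076 -0.79278456 -0.6094424   0.94645428]
 [ 0.          0.          0.          1.        ]] [[430.29027582   0.         319.91660407]
 [  0.         430.29027582 197.61202889]
 [  0.           0.           1.        ]]
[0.23371181 0.63273523 0.24942645] [-5.52799137e-01 -3.09238191e+00  2.52074474e-03] [[-9.38067695e-01  3.46451700e-01 -4.68113403e-04]
 [ 3.46452003e-01  9.38066425e-01 -1.54661152e-03]
 [-9.67047257e-05 -1.61300513e-03 -9.99998694e-01]]
```

View pics/top0.png

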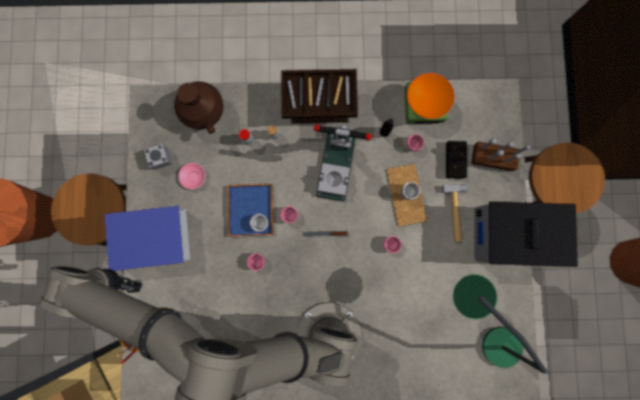

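View pics/scene0.png

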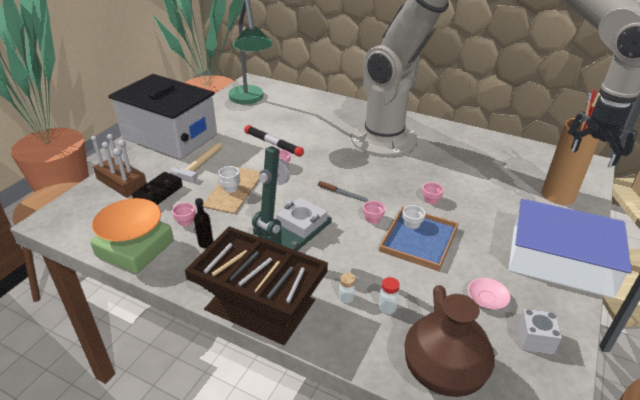

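The top view shows the silver stack on the cork at about (411,190), the press with its die at (335,180), and the tray at (249,210) with a silver finished cup at (258,222). The pink cups at (415,142), (392,244), (289,214) and (256,262) are look-alikes. I'll measure the scene and take one enlarged crop to confirm.

```bash
python3 - <<'E'
from h import *
f=np.load('f0.npz');t=f['t'];s=f['s']
im=cv2.imread('pics/top0.png');sc=cv2.imread('pics/scene0.png')
def big(i,x0,x1,y0,y1,w,h): return cv2.resize(i[y0:y1,x0:x1],(w,h),interpolation=cv2.INTER_CUBIC)
c=np.vstack([np.hstack([big(im,380,440,165,225,300,300),big(im,300,385,120,205,300,300)]),np.hstack([big(sc,200,260,150,210,300,300),big(im,215,305,180,270,300,300)])])
cv2.imwrite('pics/crop1.png',c)
P=np.concatenate([t.reshape(-1,3),s.reshape(-1,3)])
P=P[~np.isnan(P[:,0])]
for n,(u,v) in dict(stack=(411,190),die=(333,180),tray=(249,210),fin=(258,222),padbar=(342,133),grip=(360,134),grip2=(325,129)).items():
    print(n,t[v,u])
def sl(c,rad,z0,z1,A=P):
    q=A[(np.hypot(A[:,0]-c[0],A[:,1]-c[1])<rad)&(A[:,2]>z0)&(A[:,2]<z1)];return q
c=t[190,411]
print('stack hist',np.histogram(sl(c,.045,0,.12)[:,2],bins=24,range=(0,.12)))
c=t[180,333];print('die hist',np.histogram(sl(c,.05,0,.12)[:,2],bins=24,range=(0,.12)))
print('table z',np.nanmedian(t[225:240,330:370,2]))
E
```

```text
stack [ 0.51898432 -0.31185718  0.03218631]
die [ 0.56236825 -0.02684669  0.02410553]
tray [0.45798325 0.28650847 0.0081859 ]
fin [0.41278463 0.25293383 0.01032351]
padbar [ 0.65721675 -0.04679263  0.34199571]
grip [ 0.65293674 -0.10033465  0.342965  ]
grip2 [0.67069718 0.00370191 0.34073167]
stack hist (array([ 54, 257,  80,  15,  33,  56,  59,  48,  52,  83,  76,  73,  76,
        79,  57,   3,   0,   0,   0,   0,   0,   0,   0,   0]), array([0.   , 0.005, 0.01 , 0.015, 0.02 , 0.025, 0.03 , 0.035, 0.04 ,
       0.045, 0.05 , 0.055, 0.06 , 0.065, 0.07 , 0.075, 0.08 , 0.085,
       0.09 , 0.095, 0.1  , 0.105, 0.11 , 0.115, 0.12 ]))
die hist (array([  0,   1,   4,  30, 146, 101,  48,  43,  57, 214, 477, 107,  41,
        26,   3,   0,   0,   0,   0,   0,   0,   0,   0,   0]), array([0.   , 0.005, 0.01 , 0.015, 0.02 , 0.025, 0.03 , 0.035, 0.04 ,
       0.045, 0.05 , 0.055, 0.06 , 0.065, 0.07 , 0.075, 0.08 , 0.085,
       0.09 , 0.095, 0.1  , 0.105, 0.11 , 0.115, 0.12 ]))
table z 1.6568035050568142e-05
```

View pics/crop1.png

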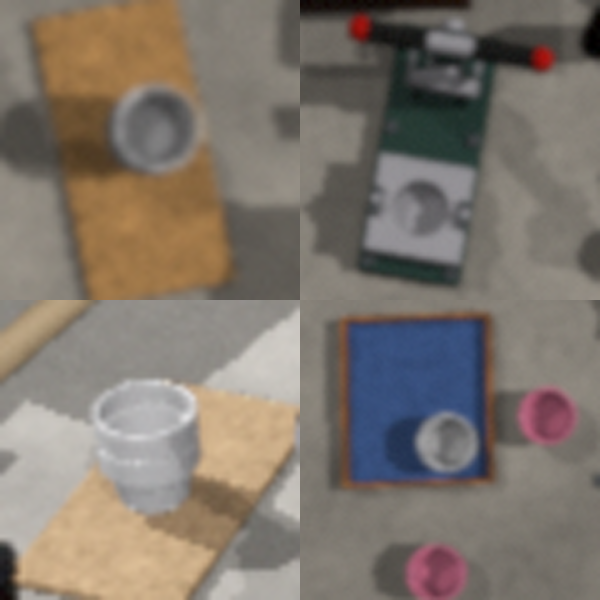

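The crop confirms a silver stack of two (two collars, rim at about 71 mm), so cup3 is absent. The finished silver cup is in the tray's near-right corner, and the pink ones are look-alikes. Next I'll fit the precise poses.

```bash
cat >> h.py <<'E'
def ontop(f,uv,z):
    """pixel(s) -> world on plane z"""
    K=f['K'];T=f['world_from_camera'];uv=np.atleast_2d(uv).astype(float)
    d=np.c_[(uv[:,0]-K[0,2])/K[0,0],(uv[:,1]-K[1,2])/K[1,1],np.ones(len(uv))]@T[:3,:3].T
    return T[:3,3]+d*((z-T[2,3])/d[:,2])[:,None]
def circ(q,rad0):
    from scipy.optimize import least_squares
    x0=np.r_[(q.min(0)+q.max(0))[:2]/2]
    s=least_squares(lambda x:np.hypot(q[:,0]-x[0],q[:,1]-x[1])-rad0,x0,loss='soft_l1',f_scale=.002)
    return s.x,np.sqrt(np.mean(s.fun**2))
def near(P,c,rad,z0,z1):
    A=P.reshape(-1,3);A=A[~np.isnan(A[:,0])]
    return A[(np.hypot(A[:,0]-c[0],A[:,1]-c[1])<rad)&(A[:,2]>z0)&(A[:,2]<z1)]
E
cat > m.py <<'E'
from h import *
a=grab('top');b=grab('scene')
for n,c,z in (('stack',(.515,-.31),.071),('fin',(.41,.252),.049)):
    for k,f in (('top',a),('scene',b)):
        q=near(f['P'],c,.05,z-.006,z+.006); print(n,k,len(q),circ(q,.0295),q[:,2].mean())
# silver blob contours
q=np.r_[near(a['P'],(.57,-.03),.085,.046,.058),near(b['P'],(.57,-.03),.085,.046,.058)]
for k,f in (('top',a),('scene',b)):
    h=cv2.cvtColor(f['frame'],cv2.COLOR_RGB2HSV)
    P=f['P'];c=(.57,-.03)
    m=(h[...,1]<40)&(h[...,2]>110)&(np.abs(P[...,2]-.052)<.006)&(np.hypot(P[...,0]-c[0],P[...,1]-c[1])<.09)
    v,u=np.nonzero(m);w=ontop(f,np.c_[u,v],.052)[:,:2]
    rc=cv2.minAreaRect((w*1000).astype(np.float32));print('block',k,len(w),rc)
for k,f in (('top',a),('scene',b)):
    q=near(f['P'],(.66,-.05),.12,.315,.36)
    l=cv2.fitLine((q[:,:2]).astype(np.float32),cv2.DIST_HUBER,0,.01,.01).ravel();print('bar',k,len(q),l,q.min(0),q.max(0),np.degrees(np.arctan2(l[1],l[0])))
# tray blue lining
for k,f in (('top',a),('scene',b)):
    h=cv2.cvtColor(f['frame'],cv2.COLOR_RGB2HSV);P=f['P']
    m=(h[...,0]>100)&(h[...,0]<125)&(h[...,1]>90)&(np.hypot(P[...,0]-.45,P[...,1]-.28)<.16)&(P[...,2]<.03)
    v,u=np.nonzero(m);w=ontop(f,np.c_[u,v],.005)[:,:2]
    print('tray',k,len(w),cv2.minAreaRect((w*1000).astype(np.float32)))
    m=(np.hypot(P[...,0]-.45,P[...,1]-.28)<.16)&(P[...,2]<.03)&(P[...,2]>.014)&(h[...,0]<25)&(h[...,1]>60)
    v,u=np.nonzero(m);w=ontop(f,np.c_[u,v],.022)[:,:2]
    print('tray rim',k,len(w),cv2.minAreaRect((w*1000).astype(np.float32)))
E
python3 m.py
```

```text
stack top 53 (array([ 0.5146032 , -0.30183067]), np.float64(0.0012315929364425551)) 0.06907541920101397
stack scene 99 (array([ 0.51701738, -0.30439748]), np.float64(0.0023473173093294893)) 0.06882449366846405
fin top 48 (array([0.41044789, 0.24691462]), np.float64(0.00106168896899723)) 0.04895364248172756
fin scene 94 (array([0.41306074, 0.24469783]), np.float64(0.0019883785403917494)) 0.04735474016829684
block top 446 ((563.7310791015625, -27.468727111816406), (97.65239715576172, 99.7108383178711), 78.78060150146484)
block scene 647 ((569.6083984375, -30.869277954101562), (113.71155548095703, 107.1102066040039), 78.69074249267578)
bar top 386 [ 0.19240144  0.9813163   0.6611919  -0.04595421] [ 0.63613073 -0.13435918  0.32717481] [0.68815464 0.03967197 0.34825177] 78.907036
bar scene 541 [ 0.19172886  0.98144794  0.67370725 -0.03227895] [ 0.64081199 -0.13319735  0.3229825 ] [0.69109679 0.04098054 0.34548144] 78.9463
tray top 1506 ((460.2334899902344, 284.89404296875), (174.27374267578125, 145.56492614746094), 0.22952023148536682)
tray rim top 251 ((460.2297058105469, 282.5809020996094), (190.52220153808594, 165.12001037597656), 0.2711494565010071)
tray scene 1760 ((452.96240234375, 280.0062255859375), (156.60574340820312, 148.70355224609375), 0.9574998021125793)
tray rim scene 434 ((467.7247619628906, 282.4501953125), (197.5706329345703, 166.23829650878906), 1.2302231788635254)
```

Call:
{"api": "arm_command", "payload": {"rows": [{"fingers":0.8,"az":6.97},{"az":6.97},{"az":6.97},{"az":6.97},{"az":6.97},{"az":6.97},{"az":6.97},{"az":6.97},{"az":6.97},{"az":6.97}], "grip_force": 40}}

```text
validation failed for argument at $.ro...
```

```bash
cat > st.py <<'E'
from h import *
import sys
o=r.get_obs();M=R.from_rotvec(o['orientation']).as_matrix()
print(round(o['clock'],2),'tcp',o['tcp_pos'].round(4),'yaw(y)',np.degrees(np.arctan2(M[1,1],M[0,1])).round(2),'tilt',M[:2,2].round(4),'w',np.round(o['grip_width'],4),'gf',o['gripper_force'],'F',np.round(o['contact_force'],1),'q',o['joints'].round(2))
if len(sys.argv)>3:
    d=np.array(list(map(float,sys.argv[1:4])))-o['tcp_pos'];print('tool shift to target (mm)',(M.T@d*1000).round(1))
E
python3 st.py .45 .3 .25
```

```text
0.2 tcp [0.2337 0.6329 0.2497] yaw(y) 69.73 tilt [-0.0003 -0.0011] w 0.0852 gf 0.0 F [ 0.3 -0.4  0.5] q [-1.33  0.48  0.02  1.56 -0.01  1.11 -0.08]
tool shift to target (mm) [-318.2 -237.4   -0. ]
```

Call:
{"api": "arm_command", "payload": {"rows": [{"fingers":0.8,"x":0,"y":0,"z":0,"ax":0,"ay":0,"az":6.97},{"fingers":0.8,"x":0,"y":0,"z":0,"ax":0,"ay":0,"az":6.97},{"fingers":0.8,"x":0,"y":0,"z":0,"ax":0,"ay":0,"az":6.97},{"fingers":0.8,"x":0,"y":0,"z":0,"ax":0,"ay":0,"az":6.97},{"fingers":0.8,"x":0,"y":0,"z":0,"ax":0,"ay":0,"az":6.97},{"fingers":0.8,"x":0,"y":0,"z":0,"ax":0,"ay":0,"az":6.97},{"fingers":0.8,"x":0,"y":0,"z":0,"ax":0,"ay":0,"az":6.97},{"fingers":0.8,"x":0,"y":0,"z":0,"ax":0,"ay":0,"az":6.97},{"fingers":0.8,"x":0,"y":0,"z":0,"ax":0,"ay":0,"az":6.97},{"fingers":0.8,"x":0,"y":0,"z":0,"ax":0,"ay":0,"az":6.97}], "grip_force": 40}}

```text
clock: 1.03
tcp_pos: [0.2337, 0.6331, 0.2501]
orientation: [2.227, 2.215, -0.001]
contact_force: [0.5, 0.2, -0.6]
grip_width: 0.0769
gripper_force: 0.0
```

```bash
python3 st.py .45 .3 .25
```

```text
1.03 tcp [0.2337 0.6331 0.2501] yaw(y) -0.31 tilt [-0.0002 -0.0004] w 0.0769 gf 0.0 F [ 0.5  0.2 -0.6] q [-1.51  0.49  0.29  1.57 -0.15  1.11 -1.19]
tool shift to target (mm) [-3.319e+02  2.181e+02  2.000e-01]
```

Call:
{"api": "arm_command", "payload": {"rows": [{"fingers":0.8,"x":-0.0332,"y":0.0218,"z":0,"ax":0,"ay":0,"az":0},{"fingers":0.8,"x":-0.0332,"y":0.0218,"z":0,"ax":0,"ay":0,"az":0},{"fingers":0.8,"x":-0.0332,"y":0.0218,"z":0,"ax":0,"ay":0,"az":0},{"fingers":0.8,"x":-0.0332,"y":0.0218,"z":0,"ax":0,"ay":0,"az":0},{"fingers":0.8,"x":-0.0332,"y":0.0218,"z":0,"ax":0,"ay":0,"az":0},{"fingers":0.8,"x":-0.0332,"y":0.0218,"z":0,"ax":0,"ay":0,"az":0},{"fingers":0.8,"x":-0.0332,"y":0.0218,"z":0,"ax":0,"ay":0,"az":0},{"fingers":0.8,"x":-0.0332,"y":0.0218,"z":0,"ax":0,"ay":0,"az":0},{"fingers":0.8,"x":-0.0332,"y":0.0218,"z":0,"ax":0,"ay":0,"az":0},{"fingers":0.8,"x":-0.0332,"y":0.0218,"z":0,"ax":0,"ay":0,"az":0}]}}

```text
clock: 1.87
tcp_pos: [0.4526, 0.2995, 0.2504]
orientation: [-2.221, -2.222, -0.0]
contact_force: [0.3, 0.7, -0.3]
grip_width: 0.0769
gripper_force: 0.0
```

Call:
{"api": "arm_command", "payload": {"rows": [{"fingers":0.8,"x":-0.0302,"y":0.0032,"z":0,"ax":0,"ay":0,"az":0},{"fingers":0.8,"x":-0.0302,"y":0.0032,"z":0,"ax":0,"ay":0,"az":0},{"fingers":0.8,"x":-0.0302,"y":0.0032,"z":0,"ax":0,"ay":0,"az":0},{"fingers":0.8,"x":-0.0302,"y":0.0032,"z":0,"ax":0,"ay":0,"az":0},{"fingers":0.8,"x":-0.0302,"y":0.0032,"z":0,"ax":0,"ay":0,"az":0},{"fingers":0.8,"x":-0.0302,"y":0.0032,"z":0,"ax":0,"ay":0,"az":0},{"fingers":0.8,"x":-0.0302,"y":0.0032,"z":0,"ax":0,"ay":0,"az":0},{"fingers":0.8,"x":-0.0302,"y":0.0032,"z":0,"ax":0,"ay":0,"az":0},{"fingers":0.8,"x":-0.0302,"y":0.0032,"z":0,"ax":0,"ay":0,"az":0},{"fingers":0.8,"x":-0.0302,"y":0.0032,"z":0,"ax":0,"ay":0,"az":0}]}}

```text
clock: 2.7
tcp_pos: [0.484, -0.0021, 0.2504]
orientation: [-2.221, -2.222, -0.001]
contact_force: [0.9, -0.8, -1.0]
grip_width: 0.0772
gripper_force: 0.0
```

```bash
python3 st.py .5155 -.303 .15; python3 m.py | grep -E 'stack|block|bar'; python3 - <<'E'
from h import *
a=grab('top','top1.png')
# cavity: dark/low points
P=a['P'];g=cv2.cvtColor(a['frame'],cv2.COLOR_RGB2GRAY)
c=a['frame'][150:210,300:370];cv2.imwrite('pics/die.png',cv2.resize(c[:,:,::-1],(700,600),interpolation=cv2.INTER_CUBIC))
print('crop centre cands',ontop(a,[[334.3,178.9]],.052))
E
```

```text
2.7 tcp [ 0.484  -0.0021  0.2504] yaw(y) 0.04 tilt [0.0002 0.0004] w 0.0772 gf 0.0 F [ 0.9 -0.8 -1. ] q [-0.66  0.17  0.6   2.03 -0.12  0.97  0.01]
tool shift to target (mm) [-301.    31.3  100.3]
stack top 48 (array([ 0.51436694, -0.3018088 ]), np.float64(0.0011179960896729566)) 0.06979057637981825
stack scene 95 (array([ 0.51640569, -0.30372529]), np.float64(0.0024998194565197538)) 0.06896874060396785
block top 0 ((0.0, 0.0), (0.0, 0.0), 0.0)
block scene 638 ((569.4599609375, -30.480369567871094), (110.03565979003906, 106.66642761230469), 78.69074249267578)
bar top 387 [ 0.20139615  0.9795099   0.6629571  -0.03322438] [ 0.63654935 -0.13352319  0.32379774] [0.68801912 0.03970608 0.34797359] 78.38138
bar scene 655 [ 0.14198211  0.98986924  0.66643804 -0.0620775 ] [ 0.54597288 -0.13423822  0.31549857] [0.69116767 0.04085879 0.34744054] 81.83744
crop centre cands [[ 0.56225171 -0.0307855   0.052     ]]
```

View pics/die.png

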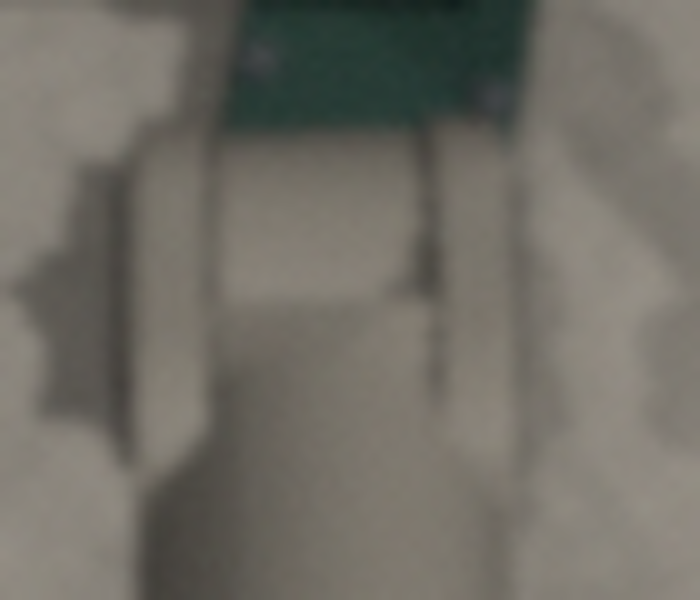

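The arm covers the die in this crop, so I'll measure the die from over the stack.

Call:
{"api": "arm_command", "payload": {"rows": [{"fingers":0.8,"x":-0.0301,"y":0.0031,"z":0,"ax":0,"ay":0,"az":0},{"fingers":0.8,"x":-0.0301,"y":0.0031,"z":0,"ax":0,"ay":0,"az":0},{"fingers":0.8,"x":-0.0301,"y":0.0031,"z":0,"ax":0,"ay":0,"az":0},{"fingers":0.8,"x":-0.0301,"y":0.0031,"z":0,"ax":0,"ay":0,"az":0},{"fingers":0.8,"x":-0.0301,"y":0.0031,"z":0,"ax":0,"ay":0,"az":0},{"fingers":0.8,"x":-0.0301,"y":0.0031,"z":0,"ax":0,"ay":0,"az":0},{"fingers":0.8,"x":-0.0301,"y":0.0031,"z":0,"ax":0,"ay":0,"az":0},{"fingers":0.8,"x":-0.0301,"y":0.0031,"z":0,"ax":0,"ay":0,"az":0},{"fingers":0.8,"x":-0.0301,"y":0.0031,"z":0,"ax":0,"ay":0,"az":0},{"fingers":0.8,"x":-0.0301,"y":0.0031,"z":0,"ax":0,"ay":0,"az":0}]}}

```text
clock: 3.68
tcp_pos: [0.5162, -0.3015, 0.2499]
orientation: [-2.218, -2.224, -0.001]
contact_force: [0.3, -0.2, 0.3]
grip_width: 0.077
gripper_force: 0.0
```

Call:
{"api": "arm_command", "payload": {"rows": [{"fingers":0.7,"x":0,"y":0,"z":0.03,"ax":0,"ay":0,"az":0},{"fingers":0.7,"x":0,"y":0,"z":0.03,"ax":0,"ay":0,"az":0},{"fingers":0.7,"x":0,"y":0,"z":0.03,"ax":0,"ay":0,"az":0},{"fingers":0.7,"x":0,"y":0,"z":0.03,"ax":0,"ay":0,"az":0},{"fingers":0.7,"x":0,"y":0,"z":0,"ax":0,"ay":0,"az":0}]}}

```text
clock: 4.1
tcp_pos: [0.513, -0.2979, 0.1247]
orientation: [-2.212, -2.218, 0.004]
contact_force: [-1.1, 0.4, -0.8]
grip_width: 0.0732
gripper_force: 0.0
```

```bash
python3 st.py .5155 -.303 .077; python3 - <<'E'
from h import *
a=grab('top','top2.png');b=grab('scene','scene2.png')
o=r.get_obs()['tcp_pos']
for f in (a,b):
    q=near(f['P'],o,.09,.075,.2);print(len(q),np.histogram(q[:,2],bins=25,range=(.075,.2))[0])
x,y=np.hsplit(np.array([[330,180],[340,180]]),2)
i1=cv2.resize(a['frame'][145:215,295:385,::-1],(720,560),interpolation=cv2.INTER_CUBIC);cv2.imwrite('pics/die2.png',i1)
P=b['P'];v,u=np.nonzero((np.hypot(P[...,0]-o[0],P[...,1]-o[1])<.1)&(P[...,2]>.03));x0,y0=(u.min()+u.max())//2-50,(v.min()+v.max())//2-50
print(x0,y0);cv2.imwrite('pics/hand2.png',cv2.resize(b['frame'][y0:y0+100,x0:x0+100,::-1],(600,600),interpolation=cv2.INTER_CUBIC))
E
```

```text
4.1 tcp [ 0.513  -0.2979  0.1247] yaw(y) 0.15 tilt [-0.0088  0.0048] w 0.0732 gf 0.0 F [-1.1  0.4 -0.8] q [-0.02  0.56  0.6   1.89 -0.42  0.83  0.8 ]
tool shift to target (mm) [-5.3  2.9 47.6]
34 [0 0 0 0 0 0 0 0 1 0 0 1 1 0 1 2 3 5 5 6 2 1 2 2 2]
508 [ 1  0  0  0  0  0  0  1 10 16 18 27 23 26 21 17 17 24 33 51 31 43 51 47
 51]
175 43
```

View pics/die2.png

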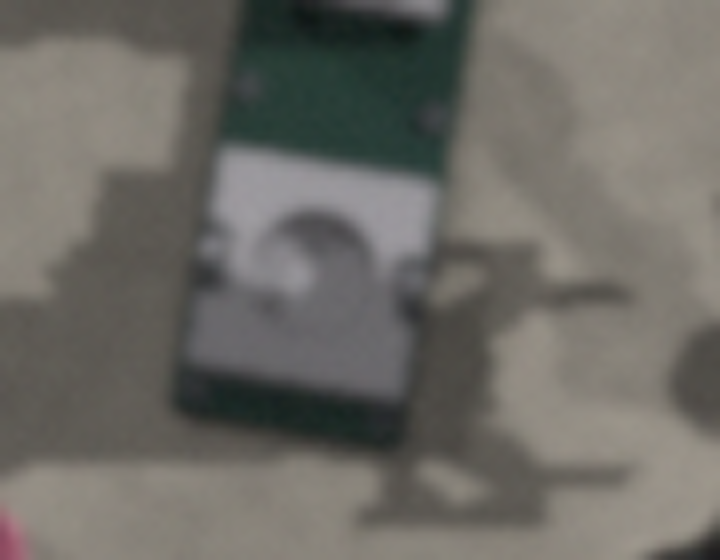

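View pics/hand2.png

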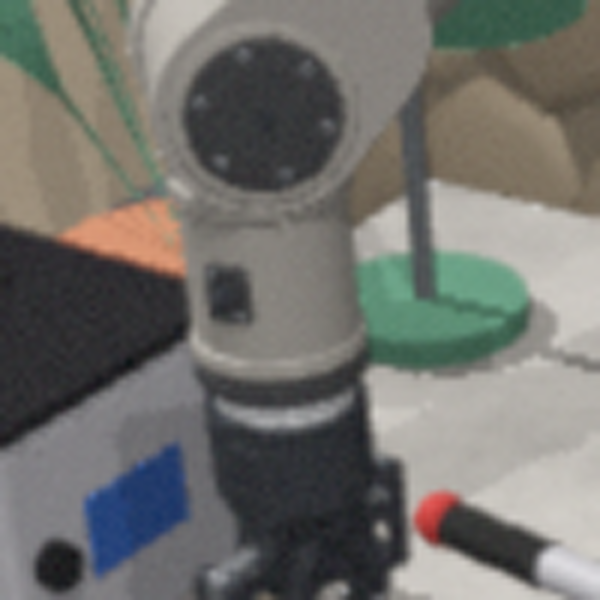

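The die's bore is at about (334.2,178.4) in the top view, which puts its mouth near (0.563,-0.029). The depth data put the fingertips about 10 mm ahead of the TCP at this opening. By the finger geometry that should be about 13 mm when closed on a cup.

Call:
{"api": "arm_command", "payload": {"rows": [{"fingers":0.7,"x":0,"y":0,"z":0,"ax":0,"ay":0,"az":0},{"fingers":0.7,"x":0,"y":0,"z":0,"ax":0,"ay":0,"az":0},{"fingers":0.7,"x":0,"y":0,"z":0,"ax":0,"ay":0,"az":0}]}}

```text
clock: 4.45
tcp_pos: [0.5165, -0.302, 0.1322]
orientation: [2.219, 2.22, 0.002]
contact_force: [0.2, -1.0, 0.1]
grip_width: 0.0729
gripper_force: 0.0
```

```bash
python3 st.py .5155 -.303 .0715
```

```text
4.45 tcp [ 0.5165 -0.302   0.1322] yaw(y) 0.04 tilt [ 0.0031 -0.001 ] w 0.0729 gf 0.0 F [ 0.2 -1.   0.1] q [-0.02  0.55  0.61  1.88 -0.42  0.83  0.8 ]
tool shift to target (mm) [-0.9 -1.2 60.7]
```

Call:
{"api": "arm_command", "payload": {"rows": [{"fingers":0.7,"x":-0.0005,"y":-0.0005,"z":0.0145,"ax":0,"ay":0,"az":0},{"fingers":0.7,"x":-0.0005,"y":-0.0005,"z":0.0145,"ax":0,"ay":0,"az":0},{"fingers":0.7,"x":0,"y":0,"z":0.0145,"ax":0,"ay":0,"az":0},{"fingers":0.7,"x":0,"y":0,"z":0.0105,"ax":0,"ay":0,"az":0},{"fingers":0.7,"x":0,"y":0,"z":0.002,"ax":0,"ay":0,"az":0},{"fingers":0.7,"x":0,"y":0,"z":0,"ax":0,"ay":0,"az":0},{"fingers":0.7,"x":0,"y":0,"z":0,"ax":0,"ay":0,"az":0},{"fingers":0.7,"x":0,"y":0,"z":0,"ax":0,"ay":0,"az":0}]}}

```text
clock: 5.12
tcp_pos: [0.5149, -0.303, 0.0752]
orientation: [2.22, 2.221, 0.001]
contact_force: [-0.6, 0.4, 0.2]
grip_width: 0.0724
gripper_force: 0.0
```

```bash
python3 st.py .5155 -.303 .0715;python3 - <<'E'
from h import *
b=grab('scene');o=r.get_obs()['tcp_pos']
q=near(b['P'],o,.09,.04,.14);q=q[np.abs(q[:,0]-o[0])>.034];print(np.histogram(q[:,2],bins=25,range=(.04,.14))[0])
q=near(b['P'],o,.034,.04,.14);print(np.histogram(q[:,2],bins=25,range=(.04,.14))[0])
E
```

```text
5.12 tcp [ 0.5149 -0.303   0.0752] yaw(y) 0.02 tilt [ 0.0015 -0.0007] w 0.0724 gf 0.0 F [-0.6  0.4  0.2] q [ 0.02  0.63  0.55  1.91 -0.48  0.73  0.85]
tool shift to target (mm) [0.1 0.6 3.7]
[ 0  1  1  0  0  0  6  6 20  5 17 15 18 13 14 10  9 16 22 29 28 22 29 18
 22]
[26 35 39 29 36 36 36 32  6  2  3  2  2  2  2  3  1  1  1  2  1  7 10 16
 11]
```

Call:
{"api": "arm_command", "payload": {"rows": [{"fingers":0.7,"x":0,"y":0.0005,"z":0.0037,"ax":0,"ay":0,"az":0},{"fingers":0.7,"x":0,"y":0,"z":0,"ax":0,"ay":0,"az":0},{"fingers":0.7,"x":0,"y":0,"z":0,"ax":0,"ay":0,"az":0},{"fingers":0.3,"x":0,"y":0,"z":0,"ax":0,"ay":0,"az":0},{"fingers":0.3,"x":0,"y":0,"z":0,"ax":0,"ay":0,"az":0},{"fingers":0.3,"x":0,"y":0,"z":0,"ax":0,"ay":0,"az":0},{"fingers":0.3,"x":0,"y":0,"z":0,"ax":0,"ay":0,"az":0}], "grip_force": 30}}

```text
clock: 5.75
tcp_pos: [0.5147, -0.3028, 0.071]
orientation: [-2.221, -2.222, -0.0]
contact_force: [-1.8, 1.3, 4.6]
grip_width: 0.0615
gripper_force: 32.2
```

```bash
python3 st.py .5155 -.303 .0715
```

```text
5.75 tcp [ 0.5147 -0.3028  0.071 ] yaw(y) 0.02 tilt [0.0001 0.0002] w 0.0615 gf 32.21168369986117 F [-1.8  1.3  4.6] q [ 0.03  0.64  0.54  1.91 -0.48  0.73  0.85]
tool shift to target (mm) [-0.2  0.8 -0.5]
```

Call:
{"api": "arm_command", "payload": {"rows": [{"fingers":0.3,"x":0,"y":0,"z":-0.004,"ax":0,"ay":0,"az":0},{"fingers":0.3,"x":0,"y":0,"z":-0.006,"ax":0,"ay":0,"az":0},{"fingers":0.3,"x":0,"y":0,"z":-0.008,"ax":0,"ay":0,"az":0},{"fingers":0.3,"x":0,"y":0,"z":-0.01,"ax":0,"ay":0,"az":0},{"fingers":0.3,"x":0,"y":0,"z":-0.012,"ax":0,"ay":0,"az":0},{"fingers":0.3,"x":0,"y":0,"z":-0.02,"ax":0,"ay":0,"az":0},{"fingers":0.3,"x":0,"y":0,"z":-0.02,"ax":0,"ay":0,"az":0},{"fingers":0.3,"x":0,"y":0,"z":0,"ax":0,"ay":0,"az":0}]}}

```text
clock: 6.42
tcp_pos: [0.5168, -0.3044, 0.1553]
orientation: [2.217, 2.217, 0.004]
contact_force: [0.9, -0.8, -1.0]
grip_width: 0.0615
gripper_force: 33.0
```

```bash
python3 st.py .563 -.029 .17;python3 - <<'E'
from h import *
b=grab('scene','scene3.png');o=r.get_obs()['tcp_pos']
P=b['P'];v,u=np.nonzero(np.hypot(P[...,0]-.515,P[...,1]+.303)<.04)
x0,y0=int(np.median(u))-40,int(np.median(v))-50;print(x0,y0)
cv2.imwrite('pics/lift.png',cv2.resize(b['frame'][max(0,y0):y0+90,x0:x0+90,::-1],(540,540),interpolation=cv2.INTER_CUBIC))
E
```

```text
6.42 tcp [ 0.5168 -0.3044  0.1553] yaw(y) -0.0 tilt [ 0.0064 -0.0029] w 0.0615 gf 33.02691316232085 F [ 0.9 -0.8 -1. ] q [-0.04  0.53  0.63  1.86 -0.4   0.87  0.79]
tool shift to target (mm) [275.3  46.3 -15.2]
184 63
```

View pics/lift.png

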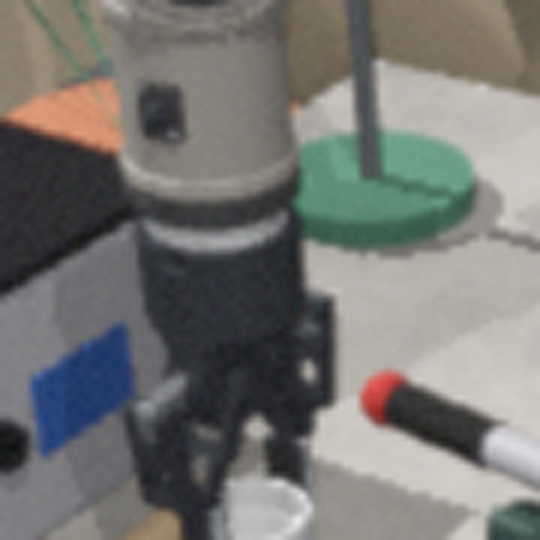

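Call:
{"api": "arm_command", "payload": {"rows": [{"fingers":0.3,"x":0.025,"y":0.0047,"z":0,"ax":0,"ay":0,"az":0},{"fingers":0.3,"x":0.028,"y":0.0047,"z":0,"ax":0,"ay":0,"az":0},{"fingers":0.3,"x":0.03,"y":0.0047,"z":0,"ax":0,"ay":0,"az":0},{"fingers":0.3,"x":0.03,"y":0.0047,"z":0,"ax":0,"ay":0,"az":0},{"fingers":0.3,"x":0.03,"y":0.0047,"z":0,"ax":0,"ay":0,"az":0},{"fingers":0.3,"x":0.03,"y":0.0047,"z":0,"ax":0,"ay":0,"az":0},{"fingers":0.3,"x":0.03,"y":0.0047,"z":0,"ax":0,"ay":0,"az":0},{"fingers":0.3,"x":0.03,"y":0.0047,"z":0,"ax":0,"ay":0,"az":0},{"fingers":0.3,"x":0.025,"y":0.0047,"z":0,"ax":0,"ay":0,"az":0},{"fingers":0.3,"x":0.016,"y":0.0047,"z":0,"ax":0,"ay":0,"az":0}]}}

```text
clock: 7.3
tcp_pos: [0.5614, -0.0248, 0.15]
orientation: [-2.216, -2.225, -0.0]
contact_force: [0.1, 0.1, -0.1]
grip_width: 0.0613
gripper_force: 33.0
```

Call:
{"api": "arm_command", "payload": {"rows": [{"fingers":0.3,"x":0,"y":0,"z":0,"ax":0,"ay":0,"az":0},{"fingers":0.3,"x":0,"y":0,"z":0,"ax":0,"ay":0,"az":0},{"fingers":0.3,"x":0,"y":0,"z":0,"ax":0,"ay":0,"az":0},{"fingers":0.3,"x":0,"y":0,"z":0,"ax":0,"ay":0,"az":0}]}}

```text
clock: 7.63
tcp_pos: [0.5612, -0.0301, 0.1506]
orientation: [2.223, 2.22, -0.001]
contact_force: [-0.2, -0.4, -0.1]
grip_width: 0.0617
gripper_force: 33.1
```

```bash
python3 st.py .563 -.029 .1;python3 - <<'E'
from h import *
a=grab('top');b=grab('scene');o=r.get_obs()['tcp_pos']
for f in (a,b):
    q=near(f['P'],(.5155,-.303),.045,.01,.13);print('left on mat',np.histogram(q[:,2],bins=24,range=(.01,.13))[0])
    q=near(f['P'],(.5155,-.303),.045,.047,.058); print(circ(q,.0295))
    print('held rim',[ (circ(q,.0295)) for q in [near(f['P'],o,.034,o[2]-.012,o[2]+.006)] if len(q)>8])
E
```

```text
7.63 tcp [ 0.5612 -0.0301  0.1506] yaw(y) -0.09 tilt [-0.0004 -0.0006] w 0.0617 gf 33.05029347538948 F [-0.2 -0.4 -0.1] q [-0.54  0.48  0.63  1.95 -0.37  0.83  0.29]
tool shift to target (mm) [ 1.2  1.8 50.5]
left on mat [93 23  9 12 20 24 10 19 30  3  0  0  0  0  0  0  0  0  0  0  0  0  0  0]
(array([ 0.51444176, -0.30197693]), np.float64(0.0012065489598592743))
held rim []
left on mat [46 23 36 27 36 56 44 64 44  2  0  0  0  0  0  0  0  0  0  0  0  0  0  0]
(array([ 0.5170856 , -0.30430832]), np.float64(0.002423722072814024))
held rim [(array([ 0.56331051, -0.03227676]), np.float64(0.002351533239010162))]
```

Call:
{"api": "arm_command", "payload": {"rows": [{"fingers":0.3,"x":0.0007,"y":0.0018,"z":0.015,"ax":0,"ay":0,"az":0},{"fingers":0.3,"x":0,"y":0,"z":0.02,"ax":0,"ay":0,"az":0},{"fingers":0.3,"x":0,"y":0,"z":0.012,"ax":0,"ay":0,"az":0},{"fingers":0.3,"x":0,"y":0,"z":0.007,"ax":0,"ay":0,"az":0},{"fingers":0.3,"x":0,"y":0,"z":0.004,"ax":0,"ay":0,"az":0},{"fingers":0.3,"x":0,"y":0,"z":0.002,"ax":0,"ay":0,"az":0},{"fingers":0.3,"x":0,"y":0,"z":0,"ax":0,"ay":0,"az":0},{"fingers":0.3,"x":0,"y":0,"z":0,"ax":0,"ay":0,"az":0}]}}

```text
clock: 8.4
tcp_pos: [0.5639, -0.0281, 0.0911]
orientation: [2.221, 2.221, 0.001]
contact_force: [0.4, 0.7, -1.3]
grip_width: 0.0614
gripper_force: 33.0
```

Call:
{"api": "arm_command", "payload": {"rows": [{"fingers":0.3,"x":0,"y":0,"z":0.003,"ax":0,"ay":0,"az":0},{"fingers":0.3,"x":0,"y":0,"z":0.003,"ax":0,"ay":0,"az":0},{"fingers":0.3,"x":0,"y":0,"z":0.003,"ax":0,"ay":0,"az":0},{"fingers":0.3,"x":0,"y":0,"z":0,"ax":0,"ay":0,"az":0},{"fingers":0.3,"x":0,"y":0,"z":0,"ax":0,"ay":0,"az":0}]}}

```text
clock: 8.82
tcp_pos: [0.5633, -0.0279, 0.0814]
orientation: [-2.221, -2.222, 0.001]
contact_force: [0.3, 0.1, -1.2]
grip_width: 0.0615
gripper_force: 33.0
```

```bash
python3 st.py .563 -.0295 .0705
```

```text
8.82 tcp [ 0.5633 -0.0279  0.0814] yaw(y) 0.03 tilt [-0.0005 -0.    ] w 0.0615 gf 33.04681984707713 F [ 0.3  0.1 -1.2] q [-0.48  0.58  0.55  1.98 -0.46  0.7   0.36]
tool shift to target (mm) [-1.6 -0.3 10.9]
```

Call:
{"api": "arm_command", "payload": {"rows": [{"fingers":0.3,"x":-0.001,"y":0,"z":0.002,"ax":0,"ay":0,"az":0},{"fingers":0.3,"x":0,"y":0,"z":0.002,"ax":0,"ay":0,"az":0},{"fingers":0.3,"x":0,"y":0,"z":0.002,"ax":0,"ay":0,"az":0},{"fingers":0.3,"x":0,"y":0,"z":0,"ax":0,"ay":0,"az":0},{"fingers":0.3,"x":0,"y":0,"z":0,"ax":0,"ay":0,"az":0}]}}

```text
clock: 9.23
tcp_pos: [0.5634, -0.029, 0.0754]
orientation: [-2.221, -2.222, 0.0]
contact_force: [0.2, 0.5, -0.8]
grip_width: 0.0615
gripper_force: 33.0
```

Call:
{"api": "arm_command", "payload": {"rows": [{"fingers":0.3,"x":0,"y":0,"z":0.0015,"ax":0,"ay":0,"az":0},{"fingers":0.3,"x":0,"y":0,"z":0.0015,"ax":0,"ay":0,"az":0},{"fingers":0.3,"x":0,"y":0,"z":0,"ax":0,"ay":0,"az":0},{"fingers":0.3,"x":0,"y":0,"z":0,"ax":0,"ay":0,"az":0}]}}

```text
clock: 9.57
tcp_pos: [0.5634, -0.0289, 0.0725]
orientation: [-2.221, -2.222, 0.0]
contact_force: [0.6, 0.5, -1.4]
grip_width: 0.0613
gripper_force: 33.0
```

```bash
python3 st.py .563 -.0295 .0705
```

```text
9.57 tcp [ 0.5634 -0.0289  0.0725] yaw(y) 0.03 tilt [-0.0003  0.    ] w 0.0613 gf 33.04980956017971 F [ 0.6  0.5 -1.4] q [-0.47  0.59  0.54  1.99 -0.47  0.69  0.37]
tool shift to target (mm) [-0.6 -0.4  2. ]
```

Call:
{"api": "arm_command", "payload": {"rows": [{"fingers":0.3,"x":0,"y":0,"z":0.001,"ax":0,"ay":0,"az":0},{"fingers":0.3,"x":0,"y":0,"z":0.001,"ax":0,"ay":0,"az":0},{"fingers":0.3,"x":0,"y":0,"z":0.0005,"ax":0,"ay":0,"az":0},{"fingers":0.3,"x":0,"y":0,"z":0,"ax":0,"ay":0,"az":0},{"fingers":0.3,"x":0,"y":0,"z":0,"ax":0,"ay":0,"az":0}]}}

```text
clock: 9.98
tcp_pos: [0.5635, -0.0289, 0.0702]
orientation: [-2.221, -2.222, -0.0]
contact_force: [-1.1, 0.7, 0.6]
grip_width: 0.0616
gripper_force: 33.2
```

Call:
{"api": "arm_command", "payload": {"rows": [{"fingers":0.3,"x":0,"y":0,"z":0.0006,"ax":0,"ay":0,"az":0},{"fingers":0.3,"x":0,"y":0,"z":0,"ax":0,"ay":0,"az":0},{"fingers":0.3,"x":0,"y":0,"z":0,"ax":0,"ay":0,"az":0}]}}

```text
clock: 10.23
tcp_pos: [0.5635, -0.0289, 0.07]
orientation: [-2.221, -2.222, -0.001]
contact_force: [-2.6, 1.1, 5.9]
grip_width: 0.0616
gripper_force: 33.7
```

Call:
{"api": "arm_command", "payload": {"rows": [{"fingers":0.75,"x":0,"y":0,"z":0,"ax":0,"ay":0,"az":0},{"fingers":0.75,"x":0,"y":0,"z":0,"ax":0,"ay":0,"az":0},{"fingers":0.75,"x":0,"y":0,"z":0,"ax":0,"ay":0,"az":0},{"fingers":0.75,"x":0,"y":0,"z":-0.01,"ax":0,"ay":0,"az":0},{"fingers":0.75,"x":0,"y":0,"z":-0.015,"ax":0,"ay":0,"az":0},{"fingers":0.75,"x":0,"y":-0.01,"z":-0.025,"ax":0,"ay":0,"az":0},{"fingers":0.75,"x":0,"y":-0.02,"z":-0.03,"ax":0,"ay":0,"az":0},{"fingers":0.4,"x":0,"y":-0.03,"z":-0.04,"ax":0,"ay":0,"az":0},{"fingers":0.1,"x":0,"y":-0.03,"z":-0.04,"ax":0,"ay":0,"az":0}]}}

```text
clock: 10.98
tcp_pos: [0.4824, -0.0295, 0.2173]
orientation: [-2.221, -2.221, 0.002]
contact_force: [0.3, 1.3, 1.8]
grip_width: 0.0521
gripper_force: 0.0
```

```bash
python3 st.py .47 -.09 .39;python3 - <<'E'
from h import *
b=grab('scene')
q=near(b['P'],(.5634,-.029),.035,.058,.08);print(circ(q,.0295),np.histogram(q[:,2],bins=11,range=(.058,.08)))
E
```

```text
10.98 tcp [ 0.4824 -0.0295  0.2173] yaw(y) -0.01 tilt [-0.0011 -0.0008] w 0.0521 gf 0.0 F [0.3 1.3 1.8] q [-0.7   0.24  0.74  2.07 -0.2   0.9   0.15]
tool shift to target (mm) [ -60.7  -12.6 -172.6]
(array([ 0.56662078, -0.03104562]), np.float64(0.0019094955098241165)) (array([21, 27, 24, 24, 37, 28, 10,  2,  0,  0,  0]), array([0.058, 0.06 , 0.062, 0.064, 0.066, 0.068, 0.07 , 0.072, 0.074,
       0.076, 0.078, 0.08 ]))
```

Call:
{"api": "arm_command", "payload": {"rows": [{"fingers":0.1,"x":0,"y":0,"z":-0.03,"ax":0,"ay":0,"az":5.55},{"fingers":0.1,"x":0,"y":0,"z":-0.04,"ax":0,"ay":0,"az":5.55},{"fingers":0.1,"x":0,"y":0,"z":-0.04,"ax":0,"ay":0,"az":0},{"fingers":0.1,"x":0,"y":0,"z":-0.04,"ax":0,"ay":0,"az":0},{"fingers":0.1,"x":0,"y":0,"z":-0.03,"ax":0,"ay":0,"az":0},{"fingers":0.1,"x":0,"y":0,"z":0,"ax":0,"ay":0,"az":0},{"fingers":0.1,"x":0,"y":0,"z":0,"ax":0,"ay":0,"az":0}]}}

```text
clock: 11.62
tcp_pos: [0.4841, -0.0293, 0.398]
orientation: [2.425, 1.996, 0.007]
contact_force: [-0.2, 0.9, 0.2]
grip_width: 0.0468
gripper_force: 0.0
```

```bash
python3 st.py .653 -.096 .40; python3 m.py|grep bar
```

```text
11.62 tcp [ 0.4841 -0.0293  0.398 ] yaw(y) -11.09 tilt [0.0039 0.0021] w 0.0468 gf 0.0 F [-0.2  0.9  0.2] q [-0.85  0.01  0.81  1.83 -0.01  1.3  -0.23]
tool shift to target (mm) [-32.9 178.5  -1.5]Traceback (most recent call last):
  File "m.py", line 5, in <module>
    q=near(f['P'],c,.05,z-.006,z+.006); print(n,k,len(q),circ(q,.0295),q[:,2].mean())
                                                         ~~~~^^^^^^^^^
  File "h.py", line 20, in circ
    x0=np.r_[(q.min(0)+q.max(0))[:2]/2]
              ~~~~~^^^
    return umr_minimum(a, axis, None, out, keepdims, initial, where)
ValueError: zero-size array to reduction operation minimum which has no identity
```

Call:
{"api": "arm_command", "payload": {"rows": [{"fingers":0.1,"x":-0.0041,"y":0.0223,"z":0,"ax":0,"ay":0,"az":0},{"fingers":0.1,"x":-0.0041,"y":0.0223,"z":0,"ax":0,"ay":0,"az":0},{"fingers":0.1,"x":-0.0041,"y":0.0223,"z":0,"ax":0,"ay":0,"az":0},{"fingers":0.1,"x":-0.0041,"y":0.0223,"z":0,"ax":0,"ay":0,"az":0},{"fingers":0.1,"x":-0.0041,"y":0.0223,"z":0,"ax":0,"ay":0,"az":0},{"fingers":0.1,"x":-0.0041,"y":0.0223,"z":0,"ax":0,"ay":0,"az":0},{"fingers":0.1,"x":-0.0041,"y":0.0223,"z":0,"ax":0,"ay":0,"az":0},{"fingers":0.1,"x":-0.0041,"y":0.0223,"z":0,"ax":0,"ay":0,"az":0},{"fingers":0.1,"x":0,"y":0,"z":0,"ax":0,"ay":0,"az":0},{"fingers":0.1,"x":0,"y":0,"z":0,"ax":0,"ay":0,"az":0}]}}

```text
clock: 12.55
tcp_pos: [0.652, -0.0962, 0.3935]
orientation: [-2.426, -1.993, 0.007]
contact_force: [0.1, 0.1, 0.3]
grip_width: 0.047
gripper_force: 0.0
```

```bash
python3 st.py .653 -.096 .332; python3 - <<'E'
from h import *
for n in ('top','scene'):
    f=grab(n); q=near(f['P'],(.66,-.05),.12,.315,.347)
    print(n,len(q)); ax=np.array([.192,.981]);e=np.array([.981,-.192])
    s=(q[:,:2]-[.563,-.0295])@ax; x=(q[:,:2]-[.563,-.0295])@e
    for lo,hi in ((-.08,-.05),(-.05,-.02),(.02,.05),(.05,.08)):
        m=(s>lo)&(s<hi);print(lo,m.sum(),np.median(x[m]) if m.any() else 0,np.percentile(x[m],[5,95]) if m.any() else 0,q[m,2].max() if m.any() else 0)
E
```

```text
12.55 tcp [ 0.652  -0.0962  0.3935] yaw(y) -11.18 tilt [-0.0045 -0.0015] w 0.047 gf 0.0 F [0.1 0.1 0.3] q [-0.51  0.46  0.84  1.44 -0.34  1.4   0.15]
tool shift to target (mm) [ 0.6  1.2 61.4]
top 170
-0.08 0 0 0 0
-0.05 0 0 0 0
0.02 66 0.09884344125680322 [0.09179724 0.10849235] 0.345695351434246
0.05 70 0.09886826839277274 [0.09143738 0.10994041] 0.3454691171164652
scene 543
-0.08 90 0.10958867761297206 [0.09891887 0.11374229] 0.34364679762828687
-0.05 91 0.10953303348610782 [0.099047   0.11336093] 0.3424792502671715
0.02 91 0.10910286179701287 [0.10030034 0.11330857] 0.3427853534248697
0.05 98 0.10995555360430359 [0.10043618 0.11343984] 0.34293943005493743
```

Call:
{"api": "arm_command", "payload": {"rows": [{"fingers":0.1,"x":0,"y":0,"z":0.02,"ax":0,"ay":0,"az":0},{"fingers":0.1,"x":0,"y":0,"z":0.02,"ax":0,"ay":0,"az":0},{"fingers":0.1,"x":0,"y":0,"z":0.015,"ax":0,"ay":0,"az":0},{"fingers":0.1,"x":0,"y":0,"z":0.007,"ax":0,"ay":0,"az":0},{"fingers":0.1,"x":0,"y":0,"z":0,"ax":0,"ay":0,"az":0},{"fingers":0.1,"x":0,"y":0,"z":0,"ax":0,"ay":0,"az":0},{"fingers":-1,"x":0,"y":0,"z":0,"ax":0,"ay":0,"az":0},{"fingers":-1,"x":0,"y":0,"z":0,"ax":0,"ay":0,"az":0},{"fingers":-1,"x":0,"y":0,"z":0,"ax":0,"ay":0,"az":0},{"fingers":-1,"x":0,"y":0,"z":0,"ax":0,"ay":0,"az":0}], "grip_force": 40}}

```text
clock: 13.48
tcp_pos: [0.6528, -0.0956, 0.3355]
orientation: [2.424, 1.996, 0.002]
contact_force: [-0.5, -1.0, 6.0]
grip_width: 0.0185
gripper_force: 39.2
```

```bash
python3 st.py .653 -.096 .332; python3 - <<'E'
from h import *
# arc steps in tool axes (y=die x horizontal, z down), radius .23 about hinge
th=1.4-np.r_[0:19]*1.4/18
y=-.23*np.cos(th);z=-.23*np.sin(th)
print(np.c_[np.diff(y),np.diff(z)].round(4).tolist())
E
```

```text
13.48 tcp [ 0.6528 -0.0956  0.3355] yaw(y) -11.07 tilt [0.002  0.0001] w 0.0185 gf 39.199182987213135 F [-0.5 -1.   6. ] q [-0.5   0.48  0.82  1.53 -0.36  1.28  0.17]
tool shift to target (mm) [-0.3  0.3  3.5]
[[-0.0175, 0.0037], [-0.0172, 0.0051], [-0.0167, 0.0064], [-0.0162, 0.0077], [-0.0155, 0.0089], [-0.0148, 0.0101], [-0.0139, 0.0112], [-0.013, 0.0122], [-0.012, 0.0132], [-0.011, 0.0141], [-0.0099, 0.0149], [-0.0087, 0.0156], [-0.0074, 0.0163], [-0.0061, 0.0168], [-0.0048, 0.0172], [-0.0035, 0.0175], [-0.0021, 0.0178], [-0.0007, 0.0179]]
```

Call:
{"api": "arm_command", "payload": {"rows": [{"fingers":-1,"x":0,"y":-0.0175,"z":0.0037,"ax":0,"ay":0,"az":0},{"fingers":-1,"x":0,"y":-0.0172,"z":0.0051,"ax":0,"ay":0,"az":0},{"fingers":-1,"x":0,"y":-0.0167,"z":0.0064,"ax":0,"ay":0,"az":0},{"fingers":-1,"x":0,"y":-0.0162,"z":0.0077,"ax":0,"ay":0,"az":0},{"fingers":-1,"x":0,"y":-0.0155,"z":0.0089,"ax":0,"ay":0,"az":0},{"fingers":-1,"x":0,"y":-0.0148,"z":0.0101,"ax":0,"ay":0,"az":0},{"fingers":-1,"x":0,"y":0,"z":0,"ax":0,"ay":0,"az":0},{"fingers":-1,"x":0,"y":0,"z":0,"ax":0,"ay":0,"az":0}]}}

```text
clock: 14.15
tcp_pos: [0.5569, -0.0771, 0.2932]
orientation: [2.424, 1.996, 0.002]
contact_force: [1.4, -2.5, 3.7]
grip_width: 0.0187
gripper_force: 41.5
```

```bash
cat > arc.py <<'E'
from h import *
o=r.get_obs();p=o['tcp_pos'];e=np.array([.981,-.192]);d=np.array([.563,-.0295])
x=(p[:2]-d)@e-.140; z=p[2]-.105
print('angle',np.arctan2(z,-x).round(3),'rad',np.hypot(x,z).round(4),'s',((p[:2]-d)@np.array([.192,.981])).round(4))
E
python3 arc.py; python3 st.py .4 0 0
```

```text
angle 0.942 rad 0.2327 s -0.0478
14.15 tcp [ 0.5569 -0.0771  0.2932] yaw(y) -11.07 tilt [ 0.0022 -0.0002] w 0.0187 gf 41.516865491867065 F [ 1.4 -2.5  3.7] q [-0.65  0.32  0.86  1.82 -0.27  1.12  0.11]
tool shift to target (mm) [  45.4 -169.4  292.8]
```

Call:
{"api": "arm_command", "payload": {"rows": [{"fingers":-1,"x":0,"y":-0.0139,"z":0.0112,"ax":0,"ay":0,"az":0},{"fingers":-1,"x":0,"y":-0.013,"z":0.0122,"ax":0,"ay":0,"az":0},{"fingers":-1,"x":0,"y":-0.012,"z":0.0132,"ax":0,"ay":0,"az":0},{"fingers":-1,"x":0,"y":-0.011,"z":0.0141,"ax":0,"ay":0,"az":0},{"fingers":-1,"x":0,"y":-0.0099,"z":0.0149,"ax":0,"ay":0,"az":0},{"fingers":-1,"x":0,"y":-0.0087,"z":0.0156,"ax":0,"ay":0,"az":0},{"fingers":-1,"x":0,"y":-0.0074,"z":0.0163,"ax":0,"ay":0,"az":0},{"fingers":-1,"x":0,"y":-0.0061,"z":0.0168,"ax":0,"ay":0,"az":0},{"fingers":-1,"x":0,"y":-0.0048,"z":0.0172,"ax":0,"ay":0,"az":0},{"fingers":-1,"x":0,"y":0,"z":0,"ax":0,"ay":0,"az":0}]}}

```text
clock: 14.98
tcp_pos: [0.4721, -0.0605, 0.1597]
orientation: [2.424, 1.995, -0.0]
contact_force: [3.0, -1.3, 2.6]
grip_width: 0.0184
gripper_force: 46.6
```

```bash
python3 arc.py; python3 st.py .4 0 0
```

```text
angle 0.24 rad 0.2298 s -0.0478
14.98 tcp [ 0.4721 -0.0605  0.1597] yaw(y) -11.09 tilt [ 0.0011 -0.0017] w 0.0184 gf 46.596688628196716 F [ 3.  -1.3  2.6] q [-0.65  0.35  0.79  2.15 -0.35  0.78  0.17]
tool shift to target (mm) [ 45.7 -82.6 159.5]
```

Call:
{"api": "arm_command", "payload": {"rows": [{"fingers":-1,"x":0,"y":-0.0028,"z":0.0175,"ax":0,"ay":0,"az":0},{"fingers":-1,"x":0,"y":-0.0018,"z":0.0145,"ax":0,"ay":0,"az":0},{"fingers":-1,"x":0,"y":-0.0008,"z":0.01,"ax":0,"ay":0,"az":0},{"fingers":-1,"x":0,"y":0,"z":0.004,"ax":0,"ay":0,"az":0},{"fingers":-1,"x":0,"y":0,"z":0,"ax":0,"ay":0,"az":0},{"fingers":-1,"x":0,"y":0,"z":0,"ax":0,"ay":0,"az":0}]}}

```text
clock: 15.48
tcp_pos: [0.4657, -0.0592, 0.115]
orientation: [-2.425, -1.996, 0.001]
contact_force: [-4.3, -1.3, 4.5]
grip_width: 0.0184
gripper_force: 48.7
```

```bash
python3 arc.py; python3 st.py .4 0 0
```

```text
angle 0.043 rad 0.23 s -0.0478
15.48 tcp [ 0.4657 -0.0592  0.115 ] yaw(y) -11.09 tilt [-0.001  0.   ] w 0.0184 gf 48.66226315498352 F [-4.3 -1.3  4.5] q [-0.59  0.42  0.72  2.19 -0.44  0.68  0.24]
tool shift to target (mm) [ 45.5 -75.7 115. ]
```

Call:
{"api": "arm_command", "payload": {"rows": [{"fingers":-1,"x":0,"y":0.0005,"z":0.003,"ax":0,"ay":0,"az":0},{"fingers":-1,"x":0,"y":0,"z":0.003,"ax":0,"ay":0,"az":0},{"fingers":-1,"x":0,"y":0,"z":0.001,"ax":0,"ay":0,"az":0},{"fingers":-1,"x":0,"y":0,"z":0,"ax":0,"ay":0,"az":0}]}}

```text
clock: 15.82
tcp_pos: [0.4654, -0.0592, 0.108]
orientation: [-2.425, -1.996, 0.002]
contact_force: [-5.9, -1.9, 5.2]
grip_width: 0.0187
gripper_force: 49.0
```

Call:
{"api": "arm_command", "payload": {"rows": [{"fingers":-1,"x":0,"y":0,"z":0.001,"ax":0,"ay":0,"az":0},{"fingers":-1,"x":0,"y":0,"z":0,"ax":0,"ay":0,"az":0},{"fingers":-1,"x":0,"y":0,"z":0,"ax":0,"ay":0,"az":0}]}}

```text
clock: 16.07
tcp_pos: [0.4654, -0.0592, 0.1071]
orientation: [-2.425, -1.995, 0.001]
contact_force: [-5.3, -1.5, 4.3]
grip_width: 0.0187
gripper_force: 49.0
```

```bash
python3 arc.py; python3 st.py .4 0 0
```

```text
angle 0.009 rad 0.2301 s -0.0479
16.07 tcp [ 0.4654 -0.0592  0.1071] yaw(y) -11.09 tilt [-0.0016  0.0005] w 0.0187 gf 49.0278160572052 F [-5.3 -1.5  4.3] q [-0.57  0.43  0.7   2.19 -0.46  0.66  0.26]
tool shift to target (mm) [ 45.5 -75.4 107.3]
```

Call:
{"api": "arm_command", "payload": {"rows": [{"fingers":-1,"x":0,"y":0.001,"z":0.001,"ax":0,"ay":0,"az":0},{"fingers":-1,"x":0,"y":0,"z":0.001,"ax":0,"ay":0,"az":0},{"fingers":-1,"x":0,"y":0,"z":0,"ax":0,"ay":0,"az":0}]}}

```text
clock: 16.32
tcp_pos: [0.4653, -0.0591, 0.1047]
orientation: [-2.423, -1.995, 0.004]
contact_force: [-7.4, -1.4, 3.6]
grip_width: 0.0186
gripper_force: 49.3
```

Call:
{"api": "arm_command", "payload": {"rows": [{"fingers":-1,"x":0,"y":0,"z":0.001,"ax":0,"ay":0,"az":0},{"fingers":-1,"x":0,"y":0,"z":0,"ax":0,"ay":0,"az":0}]}}

```text
clock: 16.48
tcp_pos: [0.4653, -0.0592, 0.1037]
orientation: [-2.423, -1.995, 0.004]
contact_force: [-6.1, -1.9, 3.4]
grip_width: 0.0188
gripper_force: 49.3
```

```bash
python3 arc.py; python3 st.py .4 0 0
```

```text
angle -0.006 rad 0.2302 s -0.0479
16.48 tcp [ 0.4653 -0.0592  0.1037] yaw(y) -11.08 tilt [-0.0038  0.0009] w 0.0188 gf 49.316938519477844 F [-6.1 -1.9  3.4] q [-0.57  0.44  0.7   2.19 -0.46  0.66  0.26]
tool shift to target (mm) [ 45.5 -75.  104. ]
```

Call:
{"api": "arm_command", "payload": {"rows": [{"fingers":-1,"x":0,"y":-0.0015,"z":0.0005,"ax":0,"ay":0,"az":0},{"fingers":-1,"x":0,"y":-0.001,"z":0.001,"ax":0,"ay":0,"az":0},{"fingers":-1,"x":0,"y":0,"z":0,"ax":0,"ay":0,"az":0}]}}

```text
clock: 16.73
tcp_pos: [0.4652, -0.0591, 0.1027]
orientation: [2.425, 1.996, 0.001]
contact_force: [-2.2, -3.8, 3.2]
grip_width: 0.0187
gripper_force: 49.3
```

```bash
python3 arc.py; python3 st.py .4 0 0; python3 - <<'E'
from h import *
f=grab('scene','press.png')
P=f['P'];e=np.array([.981,-.192])
x=(P[...,:2]-[.5635,-.0295])@e; s=(P[...,:2]-[.5635,-.0295])@np.array([.192,.981])
for lo,hi in ((-.03,.0),(0,.03),(.03,.06),(.06,.09),(.09,.12)):
    m=(x>lo)&(x<hi)&(np.abs(s)<.014)&(P[...,2]>.08);print(lo,m.sum(),np.median(P[m][:,2]) if m.any() else 0)
cv2.imwrite('pics/press.png',cv2.resize(f['frame'][130:260,210:370,::-1],(800,600),interpolation=cv2.INTER_CUBIC))
E
```

```text
angle -0.01 rad 0.2302 s -0.0478
16.73 tcp [ 0.4652 -0.0591  0.1027] yaw(y) -11.09 tilt [ 0.0014 -0.0003] w 0.0187 gf 49.28599655628204 F [-2.2 -3.8  3.2] q [-0.57  0.44  0.7   2.2  -0.46  0.65  0.26]
tool shift to target (mm) [ 45.5 -75.5 102.6]
-0.03 88 0.11660738090462536
0 154 0.11901509836938745
0.03 89 0.11743761704459144
0.06 91 0.11718350057917315
0.09 99 0.11728860070703973
```

View pics/press.png

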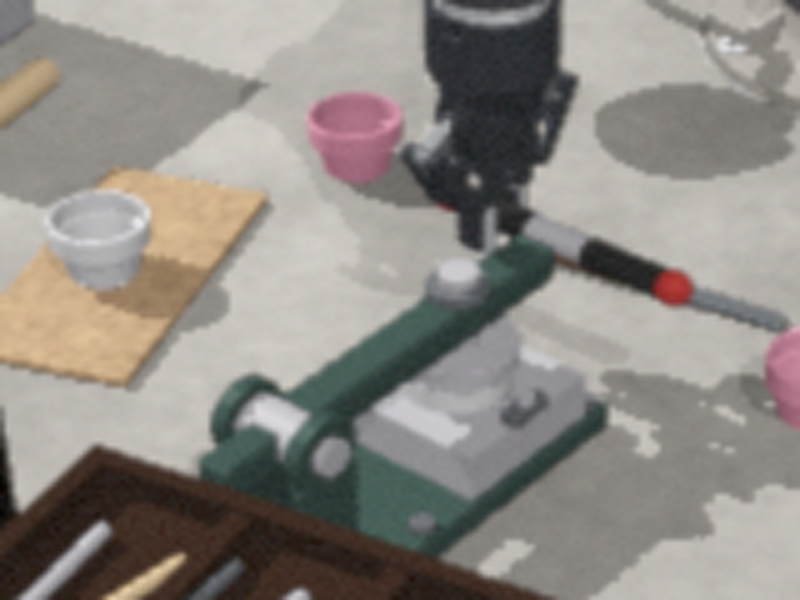

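The press arm is down and almost level, with its pad at the cup's rim. cup1 stands alone on the cork. The force hasn't risen yet, so I'll press on in small steps.

Call:
{"api": "arm_command", "payload": {"rows": [{"fingers":-1,"x":0,"y":0,"z":0.001,"ax":0,"ay":0,"az":0},{"fingers":-1,"x":0,"y":0,"z":0,"ax":0,"ay":0,"az":0}]}}

```text
clock: 16.95
tcp_pos: [0.4653, -0.0591, 0.1015]
orientation: [2.425, 1.996, 0.001]
contact_force: [-2.1, -3.8, 3.4]
grip_width: 0.0188
gripper_force: 49.3
```

Call:
{"api": "arm_command", "payload": {"rows": [{"fingers":-1,"x":0,"y":0,"z":0.001,"ax":0,"ay":0,"az":0},{"fingers":-1,"x":0,"y":0,"z":0,"ax":0,"ay":0,"az":0}]}}

```text
clock: 17.12
tcp_pos: [0.4652, -0.0591, 0.1007]
orientation: [2.425, 1.996, 0.001]
contact_force: [-2.3, -4.4, 8.9]
grip_width: 0.0186
gripper_force: 49.9
```

Call:
{"api": "arm_command", "payload": {"rows": [{"fingers":-1,"x":0,"y":0,"z":0.001,"ax":0,"ay":0,"az":0},{"fingers":-1,"x":0,"y":0,"z":0,"ax":0,"ay":0,"az":0}]}}

```text
clock: 17.28
tcp_pos: [0.4653, -0.0591, 0.1005]
orientation: [-2.426, -1.996, -0.002]
contact_force: [-6.8, -2.8, 24.0]
grip_width: 0.0187
gripper_force: 51.2
```

Call:
{"api": "arm_command", "payload": {"rows": [{"fingers":-1,"x":0,"y":0,"z":0,"ax":0,"ay":0,"az":0},{"fingers":-1,"x":0,"y":0,"z":0,"ax":0,"ay":0,"az":0},{"fingers":-1,"x":0,"y":0,"z":-0.003,"ax":0,"ay":0,"az":0},{"fingers":-1,"x":0,"y":0.0007,"z":-0.0179,"ax":0,"ay":0,"az":0},{"fingers":-1,"x":0,"y":0.0021,"z":-0.0178,"ax":0,"ay":0,"az":0},{"fingers":-1,"x":0,"y":0.0035,"z":-0.0175,"ax":0,"ay":0,"az":0},{"fingers":-1,"x":0,"y":0.0048,"z":-0.0172,"ax":0,"ay":0,"az":0},{"fingers":-1,"x":0,"y":0.0061,"z":-0.0168,"ax":0,"ay":0,"az":0},{"fingers":-1,"x":0,"y":0.0074,"z":-0.0163,"ax":0,"ay":0,"az":0}]}}

```text
clock: 18.03
tcp_pos: [0.4904, -0.0635, 0.2067]
orientation: [2.423, 1.996, 0.002]
contact_force: [7.8, -4.2, -6.5]
grip_width: 0.0187
gripper_force: 48.1
```

Call:
{"api": "arm_command", "payload": {"rows": [{"fingers":-1,"x":0,"y":0.0087,"z":-0.0156,"ax":0,"ay":0,"az":0},{"fingers":-1,"x":0,"y":0.0099,"z":-0.0149,"ax":0,"ay":0,"az":0},{"fingers":-1,"x":0,"y":0.011,"z":-0.0141,"ax":0,"ay":0,"az":0},{"fingers":-1,"x":0,"y":0.012,"z":-0.0132,"ax":0,"ay":0,"az":0},{"fingers":-1,"x":0,"y":0.013,"z":-0.0122,"ax":0,"ay":0,"az":0},{"fingers":-1,"x":0,"y":0.0139,"z":-0.0112,"ax":0,"ay":0,"az":0},{"fingers":-1,"x":0,"y":0.0148,"z":-0.0101,"ax":0,"ay":0,"az":0},{"fingers":-1,"x":0,"y":0.0155,"z":-0.0089,"ax":0,"ay":0,"az":0}]}}

```text
clock: 18.7
tcp_pos: [0.5845, -0.0817, 0.3065]
orientation: [-2.421, -1.994, 0.004]
contact_force: [-4.8, -1.8, 4.6]
grip_width: 0.0184
gripper_force: 46.4
```

```bash
python3 arc.py; python3 st.py .4 0 0
```

```text
angle 1.075 rad 0.229 s -0.0471
18.7 tcp [ 0.5845 -0.0817  0.3065] yaw(y) -11.04 tilt [-0.005   0.0025] w 0.0184 gf 46.362767815589905 F [-4.8 -1.8  4.6] q [-0.61  0.38  0.85  1.74 -0.31  1.17  0.14]
tool shift to target (mm) [  44.4 -195.1  307.6]
```

Call:
{"api": "arm_command", "payload": {"rows": [{"fingers":-1,"x":0,"y":0.0162,"z":-0.0077,"ax":0,"ay":0,"az":0},{"fingers":-1,"x":0,"y":0.0167,"z":-0.0064,"ax":0,"ay":0,"az":0},{"fingers":-1,"x":0,"y":0.0172,"z":-0.0051,"ax":0,"ay":0,"az":0},{"fingers":-1,"x":0,"y":0.011,"z":-0.0027,"ax":0,"ay":0,"az":0},{"fingers":-1,"x":0,"y":0,"z":0,"ax":0,"ay":0,"az":0},{"fingers":-1,"x":0,"y":0,"z":0,"ax":0,"ay":0,"az":0}]}}

```text
clock: 19.2
tcp_pos: [0.6469, -0.0937, 0.3286]
orientation: [2.424, 1.998, 0.001]
contact_force: [0.5, -1.1, 6.9]
grip_width: 0.0187
gripper_force: 47.1
```

```bash
python3 arc.py; python3 st.py .653 -.096 .335
```

```text
angle 1.371 rad 0.2281 s -0.0469
19.2 tcp [ 0.6469 -0.0937  0.3286] yaw(y) -11.02 tilt [0.001  0.0002] w 0.0187 gf 47.134042382240295 F [ 0.5 -1.1  6.9] q [-0.51  0.48  0.82  1.56 -0.36  1.27  0.17]
tool shift to target (mm) [-1.1  6.4 -6.4]
```

Call:
{"api": "arm_command", "payload": {"rows": [{"fingers":0.1,"x":0,"y":0.003,"z":0,"ax":0,"ay":0,"az":0},{"fingers":0.1,"x":0,"y":0.002,"z":0,"ax":0,"ay":0,"az":0},{"fingers":0.1,"x":0,"y":0,"z":0,"ax":0,"ay":0,"az":0},{"fingers":0.1,"x":0,"y":0,"z":-0.015,"ax":0,"ay":0,"az":0},{"fingers":0.1,"x":0,"y":0,"z":-0.025,"ax":0,"ay":0,"az":0},{"fingers":0.1,"x":0,"y":0,"z":-0.03,"ax":0,"ay":0,"az":0},{"fingers":0.1,"x":0,"y":0,"z":0,"ax":0,"ay":0,"az":0},{"fingers":0.1,"x":0,"y":0,"z":0,"ax":0,"ay":0,"az":0}]}}

```text
clock: 19.87
tcp_pos: [0.6512, -0.0951, 0.3993]
orientation: [2.424, 1.996, 0.004]
contact_force: [-0.3, -0.2, -0.4]
grip_width: 0.0468
gripper_force: 0.0
```

```bash
python3 st.py .48 -.03 .40; python3 - <<'E'
from h import *
f=grab('scene');q=near(f['P'],(.66,-.05),.12,.315,.347)
e=np.array([.981,-.192]);print('bar x',np.median((q[:,:2]-[.563,-.0295])@e),q[:,2].max())
q=near(f['P'],(.5634,-.029),.035,.058,.08);print(circ(q,.0295),np.histogram(q[:,2],bins=11,range=(.058,.08))[0])
E
```

```text
19.87 tcp [ 0.6512 -0.0951  0.3993] yaw(y) -11.05 tilt [0.0027 0.0003] w 0.0468 gf 0.0 F [-0.3 -0.2 -0.4] q [-0.51  0.45  0.85  1.44 -0.34  1.4   0.15]
tool shift to target (mm) [  31.1 -180.5   -1.2]
bar x 0.10906261989360752 0.3442279368561355
(array([ 0.56655063, -0.03100064]), np.float64(0.0017801096586086552)) [21 21 23 27 20 29 19  5  0  0  0]
```

Call:
{"api": "arm_command", "payload": {"rows": [{"fingers":0.7,"x":0.0039,"y":-0.0226,"z":0,"ax":0,"ay":0,"az":0},{"fingers":0.7,"x":0.0039,"y":-0.0226,"z":0,"ax":0,"ay":0,"az":0},{"fingers":0.7,"x":0.0039,"y":-0.0226,"z":0,"ax":0,"ay":0,"az":0},{"fingers":0.7,"x":0.0039,"y":-0.0226,"z":0,"ax":0,"ay":0,"az":0},{"fingers":0.7,"x":0.0039,"y":-0.0226,"z":0,"ax":0,"ay":0,"az":0},{"fingers":0.7,"x":0.0039,"y":-0.0226,"z":0,"ax":0,"ay":0,"az":0},{"fingers":0.7,"x":0.0039,"y":-0.0226,"z":0,"ax":0,"ay":0,"az":0},{"fingers":0.7,"x":0.0039,"y":-0.0226,"z":0,"ax":0,"ay":0,"az":0},{"fingers":0.7,"x":0,"y":0,"z":0.02,"ax":0,"ay":0,"az":-5.55},{"fingers":0.7,"x":0,"y":0,"z":0.035,"ax":0,"ay":0,"az":-5.5}]}}

```text
clock: 20.75
tcp_pos: [0.4798, -0.0284, 0.3442]
orientation: [2.213, 2.229, 0.011]
contact_force: [1.4, 1.5, -1.1]
grip_width: 0.0726
gripper_force: 0.0
```

Call:
{"api": "arm_command", "payload": {"rows": [{"fingers":0.7,"x":0,"y":0,"z":0.035,"ax":0,"ay":0,"az":0},{"fingers":0.7,"x":0,"y":0,"z":0.035,"ax":0,"ay":0,"az":0},{"fingers":0.7,"x":0,"y":0,"z":0.035,"ax":0,"ay":0,"az":0},{"fingers":0.7,"x":0,"y":0.02,"z":0.03,"ax":0,"ay":0,"az":0},{"fingers":0.7,"x":0,"y":0.03,"z":0.03,"ax":0,"ay":0,"az":0},{"fingers":0.7,"x":0,"y":0.03,"z":0.03,"ax":0,"ay":0,"az":0},{"fingers":0.7,"x":0,"y":0,"z":0,"ax":0,"ay":0,"az":0},{"fingers":0.7,"x":0,"y":0,"z":0,"ax":0,"ay":0,"az":0},{"fingers":0.7,"x":0,"y":0,"z":0,"ax":0,"ay":0,"az":0}]}}

```text
clock: 21.5
tcp_pos: [0.5569, -0.0303, 0.1483]
orientation: [-2.222, -2.219, 0.003]
contact_force: [0.1, -0.7, 0.5]
grip_width: 0.0728
gripper_force: 0.0
```

```bash
python3 st.py .564 -.0295 .0705
```

```text
21.5 tcp [ 0.5569 -0.0303  0.1483] yaw(y) -0.07 tilt [-0.0024 -0.0007] w 0.0728 gf 0.0 F [ 0.1 -0.7  0.5] q [-0.62  0.5   0.74  1.97 -0.45  0.84  0.37]
tool shift to target (mm) [ 0.9  7.3 77.8]
```

Call:
{"api": "arm_command", "payload": {"rows": [{"fingers":0.7,"x":0.0008,"y":0.007,"z":0.01,"ax":0,"ay":0,"az":0},{"fingers":0.7,"x":0,"y":0,"z":0.02,"ax":0,"ay":0,"az":0},{"fingers":0.7,"x":0,"y":0,"z":0.02,"ax":0,"ay":0,"az":0},{"fingers":0.7,"x":0,"y":0,"z":0.012,"ax":0,"ay":0,"az":0},{"fingers":0.7,"x":0,"y":0,"z":0.008,"ax":0,"ay":0,"az":0},{"fingers":0.7,"x":0,"y":0,"z":0.0045,"ax":0,"ay":0,"az":0},{"fingers":0.7,"x":0,"y":0,"z":0,"ax":0,"ay":0,"az":0},{"fingers":0.7,"x":0,"y":0,"z":0,"ax":0,"ay":0,"az":0}]}}

```text
clock: 22.17
tcp_pos: [0.5656, -0.0291, 0.0752]
orientation: [2.222, 2.22, 0.002]
contact_force: [-0.9, -0.8, 0.7]
grip_width: 0.0724
gripper_force: 0.0
```

```bash
python3 st.py .564 -.0295 .071
```

```text
22.17 tcp [ 0.5656 -0.0291  0.0752] yaw(y) -0.03 tilt [0.0011 0.0003] w 0.0724 gf 0.0 F [-0.9 -0.8  0.7] q [-0.54  0.62  0.64  1.99 -0.55  0.72  0.44]
tool shift to target (mm) [-0.4 -1.6  4.2]
```

Call:
{"api": "arm_command", "payload": {"rows": [{"fingers":0.7,"x":0,"y":-0.0015,"z":0.004,"ax":0,"ay":0,"az":0},{"fingers":0.7,"x":0,"y":0,"z":0,"ax":0,"ay":0,"az":0},{"fingers":0.7,"x":0,"y":0,"z":0,"ax":0,"ay":0,"az":0},{"fingers":0.3,"x":0,"y":0,"z":0,"ax":0,"ay":0,"az":0},{"fingers":0.3,"x":0,"y":0,"z":0,"ax":0,"ay":0,"az":0},{"fingers":0.3,"x":0,"y":0,"z":0,"ax":0,"ay":0,"az":0},{"fingers":0.3,"x":0,"y":0,"z":0,"ax":0,"ay":0,"az":0}], "grip_force": 30}}

```text
clock: 22.75
tcp_pos: [0.5637, -0.029, 0.0711]
orientation: [-2.222, -2.22, -0.001]
contact_force: [-2.4, 0.1, 6.8]
grip_width: 0.0616
gripper_force: 31.4
```

Call:
{"api": "arm_command", "payload": {"rows": [{"fingers":0.3,"x":0,"y":0,"z":-0.004,"ax":0,"ay":0,"az":0},{"fingers":0.3,"x":0,"y":0,"z":-0.008,"ax":0,"ay":0,"az":0},{"fingers":0.3,"x":0,"y":0,"z":-0.012,"ax":0,"ay":0,"az":0},{"fingers":0.3,"x":0,"y":0,"z":-0.015,"ax":0,"ay":0,"az":0},{"fingers":0.3,"x":0,"y":0,"z":-0.02,"ax":0,"ay":0,"az":0},{"fingers":0.3,"x":0,"y":0,"z":-0.02,"ax":0,"ay":0,"az":0},{"fingers":0.3,"x":0,"y":0,"z":0,"ax":0,"ay":0,"az":0}]}}

```text
clock: 23.33
tcp_pos: [0.5661, -0.0297, 0.1538]
orientation: [2.22, 2.217, 0.008]
contact_force: [0.4, -0.1, -0.6]
grip_width: 0.0612
gripper_force: 33.0
```

```bash
python3 st.py .508 .3235 .15; cat > tray.py <<'E'
from h import *
for k in ('top','scene'):
    f=grab(k);P=f['P'];h=cv2.cvtColor(f['frame'],cv2.COLOR_RGB2HSV)
    m=(h[...,0]>100)&(h[...,0]<125)&(h[...,1]>90)&(np.hypot(P[...,0]-.45,P[...,1]-.28)<.18)&(P[...,2]<.03)
    v,u=np.nonzero(m);w=ontop(f,np.c_[u,v],.005)[:,:2]
    print('tray',k,len(w),cv2.minAreaRect((w*1000).astype(np.float32)))
    m=(np.hypot(P[...,0]-.45,P[...,1]-.28)<.18)&(P[...,2]<.03)&(P[...,2]>.014)&(h[...,0]<25)&(h[...,1]>60)
    v,u=np.nonzero(m);w=ontop(f,np.c_[u,v],.022)[:,:2]
    print('tray rim',k,len(w),cv2.minAreaRect((w*1000).astype(np.float32)))
    A=P[(h[...,1]<45)&(P[...,2]>.044)&(P[...,2]<.056)];A=A[np.hypot(A[:,0]-.46,A[:,1]-.2835)<.13]
    _,lab=cv2.kmeans(A[:,:2].astype(np.float32),1,None,(3,10,1e-4),3,0)[:2] if len(A)>5 else (0,np.zeros((len(A),1)))
    if len(A)>5: print('rims',k,len(A),circ(A,.0295))
E
python3 tray.py
```

```text
23.33 tcp [ 0.5661 -0.0297  0.1538] yaw(y) -0.06 tilt [0.0065 0.0005] w 0.0612 gf 32.97594876028597 F [ 0.4 -0.1 -0.6] q [-0.62  0.51  0.74  1.95 -0.45  0.85  0.36]
tool shift to target (mm) [353.1 -58.4   3.6]
tray top 1514 ((459.98541259765625, 284.80426025390625), (173.61557006835938, 145.7425537109375), 0.2295202612876892)
tray rim top 243 ((459.67254638671875, 283.5285949707031), (189.75552368164062, 165.65289306640625), 1.0287189483642578)
rims top 42 (array([0.41049977, 0.24675549]), np.float64(0.0009948794990724693))
tray scene 1781 ((453.82122802734375, 280.07525634765625), (158.3253936767578, 148.81289672851562), 0.9575062990188599)
tray rim scene 417 ((467.635986328125, 282.639892578125), (197.29652404785156, 166.17701721191406), 1.0613619089126587)
rims scene 94 (array([0.4129351 , 0.24476682]), np.float64(0.002249683135866997))
```

Call:
{"api": "arm_command", "payload": {"rows": [{"fingers":0.3,"x":0.025,"y":-0.0047,"z":0,"ax":0,"ay":0,"az":0},{"fingers":0.3,"x":0.03,"y":-0.0047,"z":0,"ax":0,"ay":0,"az":0},{"fingers":0.3,"x":0.031,"y":-0.0047,"z":0,"ax":0,"ay":0,"az":0},{"fingers":0.3,"x":0.031,"y":-0.0047,"z":0,"ax":0,"ay":0,"az":0},{"fingers":0.3,"x":0.031,"y":-0.0047,"z":0,"ax":0,"ay":0,"az":0},{"fingers":0.3,"x":0.031,"y":-0.0047,"z":0,"ax":0,"ay":0,"az":0},{"fingers":0.3,"x":0.031,"y":-0.0047,"z":0,"ax":0,"ay":0,"az":0},{"fingers":0.3,"x":0.031,"y":-0.0047,"z":0,"ax":0,"ay":0,"az":0},{"fingers":0.3,"x":0.031,"y":-0.0047,"z":0,"ax":0,"ay":0,"az":0},{"fingers":0.3,"x":0.031,"y":-0.0047,"z":0,"ax":0,"ay":0,"az":0}]}}

```text
clock: 24.27
tcp_pos: [0.5156, 0.2753, 0.1486]
orientation: [-2.221, -2.221, 0.003]
contact_force: [0.9, -0.3, -0.8]
grip_width: 0.0616
gripper_force: 33.0
```

Call:
{"api": "arm_command", "payload": {"rows": [{"fingers":0.3,"x":0.03,"y":-0.0047,"z":0,"ax":0,"ay":0,"az":0},{"fingers":0.3,"x":0.02,"y":-0.0047,"z":0,"ax":0,"ay":0,"az":0},{"fingers":0.3,"x":0,"y":0,"z":0,"ax":0,"ay":0,"az":0},{"fingers":0.3,"x":0,"y":0,"z":0,"ax":0,"ay":0,"az":0},{"fingers":0.3,"x":0,"y":0,"z":0,"ax":0,"ay":0,"az":0},{"fingers":0.3,"x":0,"y":0,"z":0,"ax":0,"ay":0,"az":0}]}}

```text
clock: 24.77
tcp_pos: [0.5076, 0.3222, 0.1492]
orientation: [2.224, 2.218, -0.002]
contact_force: [-0.4, -0.3, -0.7]
grip_width: 0.0616
gripper_force: 33.0
```

```bash
python3 st.py .508 .324 .05; python3 tray.py | grep top
```

```text
24.77 tcp [0.5076 0.3222 0.1492] yaw(y) -0.15 tilt [-0.0004 -0.0011] w 0.0616 gf 32.999652307480574 F [-0.4 -0.3 -0.7] q [-1.2   0.57  0.73  1.86 -0.48  0.89 -0.24]
tool shift to target (mm) [ 1.9  0.4 99.1]
tray top 1310 ((460.2787170410156, 285.1573486328125), (144.95263671875, 174.37998962402344), 89.68833923339844)
tray rim top 185 ((459.67718505859375, 283.2712707519531), (189.75552368164062, 165.4920654296875), 1.0287189483642578)
rims top 43 (array([0.4101335 , 0.24693251]), np.float64(0.0010515443624627945))
```

Call:
{"api": "arm_command", "payload": {"rows": [{"fingers":0.3,"x":0.0015,"y":0.0004,"z":0.015,"ax":0,"ay":0,"az":0},{"fingers":0.3,"x":0,"y":0,"z":0.025,"ax":0,"ay":0,"az":0},{"fingers":0.3,"x":0,"y":0,"z":0.025,"ax":0,"ay":0,"az":0},{"fingers":0.3,"x":0,"y":0,"z":0.015,"ax":0,"ay":0,"az":0},{"fingers":0.3,"x":0,"y":0,"z":0.008,"ax":0,"ay":0,"az":0},{"fingers":0.3,"x":0,"y":0,"z":0,"ax":0,"ay":0,"az":0},{"fingers":0.3,"x":0,"y":0,"z":0,"ax":0,"ay":0,"az":0}]}}

```text
clock: 25.45
tcp_pos: [0.5081, 0.3251, 0.0612]
orientation: [2.222, 2.22, -0.001]
contact_force: [0.2, 0.7, -1.9]
grip_width: 0.0611
gripper_force: 33.1
```

Call:
{"api": "arm_command", "payload": {"rows": [{"fingers":0.3,"x":0,"y":0,"z":0.003,"ax":0,"ay":0,"az":0},{"fingers":0.3,"x":0,"y":0,"z":0.003,"ax":0,"ay":0,"az":0},{"fingers":0.3,"x":0,"y":0,"z":0.002,"ax":0,"ay":0,"az":0},{"fingers":0.3,"x":0,"y":0,"z":0.001,"ax":0,"ay":0,"az":0},{"fingers":0.3,"x":0,"y":0,"z":0,"ax":0,"ay":0,"az":0},{"fingers":0.3,"x":0,"y":0,"z":0,"ax":0,"ay":0,"az":0}]}}

```text
clock: 25.95
tcp_pos: [0.5079, 0.3256, 0.0526]
orientation: [-2.222, -2.221, -0.0]
contact_force: [-0.5, 0.3, -0.6]
grip_width: 0.0612
gripper_force: 33.1
```

```bash
python3 st.py .508 .324 .05
```

```text
25.95 tcp [0.5079 0.3256 0.0526] yaw(y) -0.02 tilt [0.0001 0.0002] w 0.0612 gf 33.09696259908378 F [-0.5  0.3 -0.6] q [-1.12  0.7   0.61  1.9  -0.59  0.73 -0.16]
tool shift to target (mm) [-1.6  0.1  2.6]
```

Call:
{"api": "arm_command", "payload": {"rows": [{"fingers":0.3,"x":-0.001,"y":0,"z":0.001,"ax":0,"ay":0,"az":0},{"fingers":0.3,"x":0,"y":0,"z":0.001,"ax":0,"ay":0,"az":0},{"fingers":0.3,"x":0,"y":0,"z":0.0005,"ax":0,"ay":0,"az":0},{"fingers":0.3,"x":0,"y":0,"z":0,"ax":0,"ay":0,"az":0}]}}

```text
clock: 26.28
tcp_pos: [0.5079, 0.3243, 0.0502]
orientation: [-2.222, -2.221, 0.0]
contact_force: [-0.2, -1.0, 3.4]
grip_width: 0.0617
gripper_force: 33.4
```

Call:
{"api": "arm_command", "payload": {"rows": [{"fingers":0.3,"x":0,"y":0,"z":0.0005,"ax":0,"ay":0,"az":0},{"fingers":0.3,"x":0,"y":0,"z":0,"ax":0,"ay":0,"az":0}]}}

```text
clock: 26.45
tcp_pos: [0.5079, 0.3243, 0.0502]
orientation: [-2.222, -2.22, -0.0]
contact_force: [-1.7, -2.1, 8.3]
grip_width: 0.0614
gripper_force: 33.9
```

Call:
{"api": "arm_command", "payload": {"rows": [{"fingers":0.7,"x":0,"y":0,"z":0,"ax":0,"ay":0,"az":0},{"fingers":0.7,"x":0,"y":0,"z":0,"ax":0,"ay":0,"az":0},{"fingers":0.7,"x":0,"y":0,"z":0,"ax":0,"ay":0,"az":0},{"fingers":0.7,"x":0,"y":0,"z":-0.01,"ax":0,"ay":0,"az":0},{"fingers":0.7,"x":0,"y":0,"z":-0.025,"ax":0,"ay":0,"az":0},{"fingers":0.7,"x":0,"y":0,"z":-0.03,"ax":0,"ay":0,"az":0},{"fingers":0.7,"x":0,"y":0,"z":-0.03,"ax":0,"ay":0,"az":0},{"fingers":0.7,"x":-0.02,"y":0,"z":-0.01,"ax":0,"ay":0,"az":0}]}}

```text
clock: 27.12
tcp_pos: [0.5095, 0.3094, 0.1588]
orientation: [-2.216, -2.226, -0.012]
contact_force: [0.5, 0.7, -0.5]
grip_width: 0.0729
gripper_force: 0.0
```

Call:
{"api": "arm_command", "payload": {"rows": [{"fingers":0.7,"x":-0.032,"y":0,"z":0,"ax":0,"ay":0,"az":0},{"fingers":0.7,"x":-0.032,"y":0,"z":0,"ax":0,"ay":0,"az":0},{"fingers":0.7,"x":-0.032,"y":0,"z":0,"ax":0,"ay":0,"az":0},{"fingers":0.7,"x":-0.032,"y":0,"z":0,"ax":0,"ay":0,"az":0},{"fingers":0.7,"x":-0.032,"y":0,"z":0,"ax":0,"ay":0,"az":0},{"fingers":0.7,"x":-0.032,"y":0,"z":0,"ax":0,"ay":0,"az":0},{"fingers":0.7,"x":-0.032,"y":0,"z":0,"ax":0,"ay":0,"az":0},{"fingers":0.7,"x":-0.032,"y":0,"z":0,"ax":0,"ay":0,"az":0},{"fingers":0.7,"x":-0.032,"y":0,"z":0,"ax":0,"ay":0,"az":0},{"fingers":0.7,"x":-0.032,"y":0,"z":0,"ax":0,"ay":0,"az":0}]}}

```text
clock: 27.95
tcp_pos: [0.5076, -0.017, 0.1551]
orientation: [2.222, 2.221, 0.001]
contact_force: [0.5, 0.1, 0.1]
grip_width: 0.0721
gripper_force: 0.0
```

Call:
{"api": "arm_command", "payload": {"rows": [{"fingers":0.7,"x":-0.032,"y":0.001,"z":0,"ax":0,"ay":0,"az":0},{"fingers":0.7,"x":-0.032,"y":0.001,"z":0,"ax":0,"ay":0,"az":0},{"fingers":0.7,"x":-0.032,"y":0.001,"z":0,"ax":0,"ay":0,"az":0},{"fingers":0.7,"x":-0.032,"y":0.001,"z":0,"ax":0,"ay":0,"az":0},{"fingers":0.7,"x":-0.032,"y":0.001,"z":0,"ax":0,"ay":0,"az":0},{"fingers":0.7,"x":-0.032,"y":0.001,"z":0,"ax":0,"ay":0,"az":0},{"fingers":0.7,"x":-0.03,"y":0.001,"z":0,"ax":0,"ay":0,"az":0},{"fingers":0.7,"x":-0.03,"y":0,"z":0,"ax":0,"ay":0,"az":0},{"fingers":0.7,"x":-0.02,"y":0,"z":0,"ax":0,"ay":0,"az":0},{"fingers":0.7,"x":0,"y":0,"z":0,"ax":0,"ay":0,"az":0}]}}

```text
clock: 28.78
tcp_pos: [0.5133, -0.2933, 0.1558]
orientation: [2.226, 2.211, -0.003]
contact_force: [-0.2, 0.2, 0.7]
grip_width: 0.0726
gripper_force: 0.0
```

```bash
python3 st.py .515 -.303 .052; python3 - <<'E'
from h import *
a=grab('top','top5.png')
for n,c in (('cup1',(.515,-.303)),('cup2',(.508,.324)),('fin',(.411,.2465))):
    q=near(a['P'],c,.045,.044,.056);print(n,len(q),circ(q,.0295) if len(q)>5 else '')
b=grab('scene','scene5.png')
for n,c in (('cup1',(.515,-.303)),('cup2',(.508,.324)),('fin',(.411,.2465))):
    q=near(b['P'],c,.045,.044,.056);print(n,len(q),circ(q,.0295) if len(q)>5 else '')
E
```

```text
28.78 tcp [ 0.5133 -0.2933  0.1558] yaw(y) -0.4 tilt [ 0.0012 -0.004 ] w 0.0726 gf 0.0 F [-0.2  0.2  0.7] q [-0.13  0.55  0.74  1.89 -0.47  0.89  0.83]
tool shift to target (mm) [ -9.3   1.6 103.8]
cup1 0 
cup2 40 (array([0.50909646, 0.32340782]), np.float64(0.0010191690444762772))
fin 46 (array([0.4102771 , 0.24669452]), np.float64(0.0010253169020621024))
cup1 116 (array([ 0.51688808, -0.30463899]), np.float64(0.0025656756224761114))
cup2 99 (array([0.51153288, 0.32188062]), np.float64(0.001961450830481281))
fin 91 (array([0.41289732, 0.24420978]), np.float64(0.0018707082944645595))
```

Call:
{"api": "arm_command", "payload": {"rows": [{"fingers":0.7,"x":-0.005,"y":0.001,"z":0.015,"ax":0,"ay":0,"az":0},{"fingers":0.7,"x":0,"y":0,"z":0.025,"ax":0,"ay":0,"az":0},{"fingers":0.7,"x":0,"y":0,"z":0.025,"ax":0,"ay":0,"az":0},{"fingers":0.7,"x":0,"y":0,"z":0.015,"ax":0,"ay":0,"az":0},{"fingers":0.7,"x":0,"y":0,"z":0.01,"ax":0,"ay":0,"az":0},{"fingers":0.7,"x":0,"y":0,"z":0,"ax":0,"ay":0,"az":0},{"fingers":0.7,"x":0,"y":0,"z":0,"ax":0,"ay":0,"az":0},{"fingers":0.7,"x":0,"y":0,"z":0,"ax":0,"ay":0,"az":0}]}}

```text
clock: 29.55
tcp_pos: [0.5162, -0.2925, 0.0652]
orientation: [2.22, 2.221, 0.001]
contact_force: [0.2, 0.1, 0.7]
grip_width: 0.0725
gripper_force: 0.0
```

```bash
python3 st.py .515 -.303 .053
```

```text
29.55 tcp [ 0.5162 -0.2925  0.0652] yaw(y) 0.01 tilt [ 0.0012 -0.0005] w 0.0725 gf 0.0 F [0.2 0.1 0.7] q [-0.05  0.67  0.63  1.92 -0.58  0.73  0.92]
tool shift to target (mm) [-10.5  -1.3  12.3]
```

Call:
{"api": "arm_command", "payload": {"rows": [{"fingers":0.7,"x":-0.0105,"y":-0.001,"z":0,"ax":0,"ay":0,"az":0},{"fingers":0.7,"x":0,"y":0,"z":0,"ax":0,"ay":0,"az":0},{"fingers":0.7,"x":0,"y":0,"z":0.008,"ax":0,"ay":0,"az":0},{"fingers":0.7,"x":0,"y":0,"z":0.0035,"ax":0,"ay":0,"az":0},{"fingers":0.7,"x":0,"y":0,"z":0,"ax":0,"ay":0,"az":0},{"fingers":0.7,"x":0,"y":0,"z":0,"ax":0,"ay":0,"az":0}]}}

```text
clock: 30.05
tcp_pos: [0.5143, -0.3026, 0.0524]
orientation: [-2.221, -2.22, 0.0]
contact_force: [0.6, -0.3, 0.3]
grip_width: 0.0725
gripper_force: 0.0
```

```bash
python3 st.py .515 -.303 .053
```

```text
30.05 tcp [ 0.5143 -0.3026  0.0524] yaw(y) -0.01 tilt [-0.0008  0.0006] w 0.0725 gf 0.0 F [ 0.6 -0.3  0.3] q [-0.02  0.69  0.61  1.92 -0.59  0.72  0.95]
tool shift to target (mm) [-0.4  0.7 -0.6]
```

Now close, lift by 99 mm (TCP to about 0.151) and travel to above the die.

Call:
{"api": "arm_command", "payload": {"rows": [{"fingers":0.3,"x":0,"y":0,"z":-0.0004,"ax":0,"ay":0,"az":0},{"fingers":0.3,"x":0,"y":0,"z":0,"ax":0,"ay":0,"az":0},{"fingers":0.3,"x":0,"y":0,"z":0,"ax":0,"ay":0,"az":0},{"fingers":0.3,"x":0,"y":0,"z":0,"ax":0,"ay":0,"az":0},{"fingers":0.3,"x":0,"y":0,"z":-0.005,"ax":0,"ay":0,"az":0},{"fingers":0.3,"x":0,"y":0,"z":-0.014,"ax":0,"ay":0,"az":0},{"fingers":0.3,"x":0,"y":0,"z":-0.025,"ax":0,"ay":0,"az":0},{"fingers":0.3,"x":0,"y":0,"z":-0.03,"ax":0,"ay":0,"az":0},{"fingers":0.3,"x":0,"y":0,"z":-0.025,"ax":0,"ay":0,"az":0},{"fingers":0.3,"x":0,"y":0,"z":0,"ax":0,"ay":0,"az":0}]}}

```text
clock: 30.88
tcp_pos: [0.5169, -0.3052, 0.1582]
orientation: [2.217, 2.214, 0.005]
contact_force: [0.2, -0.8, -1.3]
grip_width: 0.061
gripper_force: 33.1
```

Call:
{"api": "arm_command", "payload": {"rows": [{"fingers":0.3,"x":0.025,"y":0.0047,"z":0,"ax":0,"ay":0,"az":0},{"fingers":0.3,"x":0.028,"y":0.0047,"z":0,"ax":0,"ay":0,"az":0},{"fingers":0.3,"x":0.03,"y":0.0047,"z":0,"ax":0,"ay":0,"az":0},{"fingers":0.3,"x":0.03,"y":0.0047,"z":0,"ax":0,"ay":0,"az":0},{"fingers":0.3,"x":0.03,"y":0.0047,"z":0,"ax":0,"ay":0,"az":0},{"fingers":0.3,"x":0.03,"y":0.0047,"z":0,"ax":0,"ay":0,"az":0},{"fingers":0.3,"x":0.03,"y":0.0047,"z":0,"ax":0,"ay":0,"az":0},{"fingers":0.3,"x":0.03,"y":0.0047,"z":0,"ax":0,"ay":0,"az":0},{"fingers":0.3,"x":0.025,"y":0.0047,"z":0,"ax":0,"ay":0,"az":0},{"fingers":0.3,"x":0.016,"y":0.0047,"z":0,"ax":0,"ay":0,"az":0}]}}

```text
clock: 31.72
tcp_pos: [0.5618, -0.0253, 0.1525]
orientation: [-2.217, -2.224, -0.001]
contact_force: [0.2, 0.3, -1.7]
grip_width: 0.0616
gripper_force: 33.1
```

Call:
{"api": "arm_command", "payload": {"rows": [{"fingers":0.3,"x":0,"y":0,"z":0,"ax":0,"ay":0,"az":0},{"fingers":0.3,"x":0,"y":0,"z":0,"ax":0,"ay":0,"az":0},{"fingers":0.3,"x":0,"y":0,"z":0,"ax":0,"ay":0,"az":0},{"fingers":0.3,"x":0,"y":0,"z":0,"ax":0,"ay":0,"az":0}]}}

```text
clock: 32.05
tcp_pos: [0.5613, -0.0305, 0.1526]
orientation: [2.224, 2.218, -0.0]
contact_force: [-0.3, -0.6, -1.2]
grip_width: 0.0616
gripper_force: 33.1
```

```bash
python3 st.py .5637 -.029 .0905
```

```text
32.05 tcp [ 0.5613 -0.0305  0.1526] yaw(y) -0.15 tilt [ 0.0001 -0.0005] w 0.0616 gf 33.12604257836938 F [-0.3 -0.6 -1.2] q [-0.63  0.51  0.76  1.96 -0.46  0.85  0.37]
tool shift to target (mm) [ 1.6  2.4 62.1]
```

Call:
{"api": "arm_command", "payload": {"rows": [{"fingers":0.3,"x":0.0005,"y":0.0018,"z":0.015,"ax":0,"ay":0,"az":0},{"fingers":0.3,"x":0,"y":0,"z":0.02,"ax":0,"ay":0,"az":0},{"fingers":0.3,"x":0,"y":0,"z":0.014,"ax":0,"ay":0,"az":0},{"fingers":0.3,"x":0,"y":0,"z":0.007,"ax":0,"ay":0,"az":0},{"fingers":0.3,"x":0,"y":0,"z":0.004,"ax":0,"ay":0,"az":0},{"fingers":0.3,"x":0,"y":0,"z":0.002,"ax":0,"ay":0,"az":0},{"fingers":0.3,"x":0,"y":0,"z":0,"ax":0,"ay":0,"az":0},{"fingers":0.3,"x":0,"y":0,"z":0,"ax":0,"ay":0,"az":0}]}}

```text
clock: 32.72
tcp_pos: [0.5639, -0.0288, 0.091]
orientation: [2.222, 2.22, 0.001]
contact_force: [0.5, 0.5, -1.6]
grip_width: 0.0612
gripper_force: 33.1
```

Call:
{"api": "arm_command", "payload": {"rows": [{"fingers":0.3,"x":0,"y":0,"z":0.003,"ax":0,"ay":0,"az":0},{"fingers":0.3,"x":0,"y":0,"z":0.003,"ax":0,"ay":0,"az":0},{"fingers":0.3,"x":0,"y":0,"z":0.003,"ax":0,"ay":0,"az":0},{"fingers":0.3,"x":0,"y":0,"z":0,"ax":0,"ay":0,"az":0},{"fingers":0.3,"x":0,"y":0,"z":0,"ax":0,"ay":0,"az":0}]}}

```text
clock: 33.13
tcp_pos: [0.5633, -0.0285, 0.0811]
orientation: [-2.222, -2.221, 0.001]
contact_force: [-0.1, 0.1, -1.0]
grip_width: 0.0612
gripper_force: 33.1
```

```bash
python3 st.py .5635 -.029 .0708
```

```text
33.13 tcp [ 0.5633 -0.0285  0.0811] yaw(y) -0.02 tilt [-0.0004 -0.0001] w 0.0612 gf 33.122539948672056 F [-0.1  0.1 -1. ] q [-0.55  0.61  0.66  1.99 -0.56  0.73  0.45]
tool shift to target (mm) [-0.5  0.2 10.3]
```

Call:
{"api": "arm_command", "payload": {"rows": [{"fingers":0.3,"x":-0.0003,"y":0.0002,"z":0.002,"ax":0,"ay":0,"az":0},{"fingers":0.3,"x":0,"y":0,"z":0.002,"ax":0,"ay":0,"az":0},{"fingers":0.3,"x":0,"y":0,"z":0.002,"ax":0,"ay":0,"az":0},{"fingers":0.3,"x":0,"y":0,"z":0.002,"ax":0,"ay":0,"az":0},{"fingers":0.3,"x":0,"y":0,"z":0,"ax":0,"ay":0,"az":0},{"fingers":0.3,"x":0,"y":0,"z":0,"ax":0,"ay":0,"az":0}]}}

```text
clock: 33.63
tcp_pos: [0.5635, -0.0288, 0.0732]
orientation: [-2.222, -2.221, 0.0]
contact_force: [0.2, -0.3, -0.9]
grip_width: 0.0612
gripper_force: 33.1
```

Call:
{"api": "arm_command", "payload": {"rows": [{"fingers":0.3,"x":0,"y":0,"z":0.001,"ax":0,"ay":0,"az":0},{"fingers":0.3,"x":0,"y":0,"z":0.001,"ax":0,"ay":0,"az":0},{"fingers":0.3,"x":0,"y":0,"z":0.0005,"ax":0,"ay":0,"az":0},{"fingers":0.3,"x":0,"y":0,"z":0,"ax":0,"ay":0,"az":0},{"fingers":0.3,"x":0,"y":0,"z":0,"ax":0,"ay":0,"az":0}]}}

```text
clock: 34.05
tcp_pos: [0.5639, -0.0288, 0.0715]
orientation: [-2.222, -2.221, -0.001]
contact_force: [-3.3, 0.1, 6.7]
grip_width: 0.0615
gripper_force: 33.8
```

Call:
{"api": "arm_command", "payload": {"rows": [{"fingers":0.75,"x":0,"y":0,"z":0,"ax":0,"ay":0,"az":0},{"fingers":0.75,"x":0,"y":0,"z":0,"ax":0,"ay":0,"az":0},{"fingers":0.75,"x":0,"y":0,"z":0,"ax":0,"ay":0,"az":0},{"fingers":0.75,"x":0,"y":0,"z":-0.01,"ax":0,"ay":0,"az":0},{"fingers":0.75,"x":0,"y":0,"z":-0.015,"ax":0,"ay":0,"az":0},{"fingers":0.75,"x":0,"y":-0.01,"z":-0.025,"ax":0,"ay":0,"az":0},{"fingers":0.75,"x":0,"y":-0.02,"z":-0.03,"ax":0,"ay":0,"az":0},{"fingers":0.4,"x":0,"y":-0.03,"z":-0.04,"ax":0,"ay":0,"az":0},{"fingers":0.1,"x":0,"y":-0.03,"z":-0.04,"ax":0,"ay":0,"az":0}]}}

```text
clock: 34.8
tcp_pos: [0.4826, -0.0293, 0.2185]
orientation: [-2.222, -2.22, 0.002]
contact_force: [-0.2, 1.1, 1.6]
grip_width: 0.0519
gripper_force: 0.0
```

```bash
python3 st.py .653 -.0955 .40;python3 - <<'E'
from h import *
b=grab('scene')
q=near(b['P'],(.5634,-.029),.035,.058,.08);print(circ(q,.0295),np.histogram(q[:,2],bins=11,range=(.058,.08))[0])
E
```

```text
34.8 tcp [ 0.4826 -0.0293  0.2185] yaw(y) -0.06 tilt [-0.0013 -0.0009] w 0.0519 gf 0.0 F [-0.2  1.1  1.6] q [-0.83  0.27  0.91  2.08 -0.27  0.91  0.23]
tool shift to target (mm) [ -66.1  170.2 -181.6]
(array([ 0.56706021, -0.03062398]), np.float64(0.0018610282877626549)) [22 21 25 17 29 22 22  6  0  0  0]
```

Call:
{"api": "arm_command", "payload": {"rows": [{"fingers":0.1,"x":0,"y":0,"z":-0.03,"ax":0,"ay":0,"az":5.55},{"fingers":0.1,"x":0,"y":0,"z":-0.04,"ax":0,"ay":0,"az":5.55},{"fingers":0.1,"x":0,"y":0,"z":-0.04,"ax":0,"ay":0,"az":0},{"fingers":0.1,"x":0,"y":0,"z":-0.04,"ax":0,"ay":0,"az":0},{"fingers":0.1,"x":0,"y":0,"z":-0.03,"ax":0,"ay":0,"az":0},{"fingers":0.1,"x":0,"y":0,"z":0,"ax":0,"ay":0,"az":0},{"fingers":0.1,"x":0,"y":0,"z":0,"ax":0,"ay":0,"az":0}]}}

```text
clock: 35.43
tcp_pos: [0.4843, -0.029, 0.3991]
orientation: [-2.426, -1.996, -0.007]
contact_force: [-0.3, 0.1, -1.4]
grip_width: 0.0467
gripper_force: 0.0
```

```bash
python3 st.py .652 -.0955 .40
```

```text
35.43 tcp [ 0.4843 -0.029   0.3991] yaw(y) -11.11 tilt [0.0033 0.0028] w 0.0467 gf 0.0 F [-0.3  0.1 -1.4] q [-1.07 -0.    1.03  1.83  0.    1.31 -0.23]
tool shift to target (mm) [-32.9 177.3  -0.6]
```

Call:
{"api": "arm_command", "payload": {"rows": [{"fingers":0.1,"x":-0.0041,"y":0.0222,"z":0,"ax":0,"ay":0,"az":0},{"fingers":0.1,"x":-0.0041,"y":0.0222,"z":0,"ax":0,"ay":0,"az":0},{"fingers":0.1,"x":-0.0041,"y":0.0222,"z":0,"ax":0,"ay":0,"az":0},{"fingers":0.1,"x":-0.0041,"y":0.0222,"z":0,"ax":0,"ay":0,"az":0},{"fingers":0.1,"x":-0.0041,"y":0.0222,"z":0,"ax":0,"ay":0,"az":0},{"fingers":0.1,"x":-0.0041,"y":0.0222,"z":0,"ax":0,"ay":0,"az":0},{"fingers":0.1,"x":-0.0041,"y":0.0222,"z":0,"ax":0,"ay":0,"az":0},{"fingers":0.1,"x":-0.0041,"y":0.0222,"z":0,"ax":0,"ay":0,"az":0},{"fingers":0.1,"x":0,"y":0,"z":0,"ax":0,"ay":0,"az":0},{"fingers":0.1,"x":0,"y":0,"z":0,"ax":0,"ay":0,"az":0}]}}

```text
clock: 36.27
tcp_pos: [0.6513, -0.0963, 0.3951]
orientation: [-2.427, -1.992, 0.006]
contact_force: [-0.3, -0.7, -0.3]
grip_width: 0.0471
gripper_force: 0.0
```

```bash
python3 st.py .652 -.0958 .335
```

```text
36.27 tcp [ 0.6513 -0.0963  0.3951] yaw(y) -11.25 tilt [-0.004  -0.0014] w 0.0471 gf 0.0 F [-0.3 -0.7 -0.3] q [-0.58  0.5   0.99  1.44 -0.42  1.42  0.21]
tool shift to target (mm) [ 0.8  0.8 60.1]
```

Call:
{"api": "arm_command", "payload": {"rows": [{"fingers":0.1,"x":0,"y":0,"z":0.02,"ax":0,"ay":0,"az":0},{"fingers":0.1,"x":0,"y":0,"z":0.02,"ax":0,"ay":0,"az":0},{"fingers":0.1,"x":0,"y":0,"z":0.015,"ax":0,"ay":0,"az":0},{"fingers":0.1,"x":0,"y":0,"z":0.008,"ax":0,"ay":0,"az":0},{"fingers":0.1,"x":0,"y":0,"z":0,"ax":0,"ay":0,"az":0},{"fingers":0.1,"x":0,"y":0,"z":0,"ax":0,"ay":0,"az":0},{"fingers":-1,"x":0,"y":0,"z":0,"ax":0,"ay":0,"az":0},{"fingers":-1,"x":0,"y":0,"z":0,"ax":0,"ay":0,"az":0},{"fingers":-1,"x":0,"y":0,"z":0,"ax":0,"ay":0,"az":0},{"fingers":-1,"x":0,"y":0,"z":0,"ax":0,"ay":0,"az":0}], "grip_force": 40}}

```text
clock: 37.1
tcp_pos: [0.6524, -0.0955, 0.3358]
orientation: [2.424, 1.995, 0.003]
contact_force: [0.2, 0.2, 4.0]
grip_width: 0.0186
gripper_force: 39.2
```

Call:
{"api": "arm_command", "payload": {"rows": [{"fingers":-1,"x":0,"y":-0.0175,"z":0.0037,"ax":0,"ay":0,"az":0},{"fingers":-1,"x":0,"y":-0.0172,"z":0.0051,"ax":0,"ay":0,"az":0},{"fingers":-1,"x":0,"y":-0.0167,"z":0.0064,"ax":0,"ay":0,"az":0},{"fingers":-1,"x":0,"y":-0.0162,"z":0.0077,"ax":0,"ay":0,"az":0},{"fingers":-1,"x":0,"y":-0.0155,"z":0.0089,"ax":0,"ay":0,"az":0},{"fingers":-1,"x":0,"y":-0.0148,"z":0.0101,"ax":0,"ay":0,"az":0},{"fingers":-1,"x":0,"y":0,"z":0,"ax":0,"ay":0,"az":0},{"fingers":-1,"x":0,"y":0,"z":0,"ax":0,"ay":0,"az":0}]}}

```text
clock: 37.77
tcp_pos: [0.5556, -0.0767, 0.2933]
orientation: [2.426, 1.995, 0.001]
contact_force: [-0.7, -1.7, 4.7]
grip_width: 0.0185
gripper_force: 41.4
```

```bash
python3 arc.py; python3 st.py .4 0 0
```

```text
angle 0.938 rad 0.2336 s -0.0478
37.77 tcp [ 0.5556 -0.0767  0.2933] yaw(y) -11.13 tilt [0.0005 0.0001] w 0.0185 gf 41.38428211212158 F [-0.7 -1.7  4.7] q [-0.76  0.38  1.03  1.83 -0.36  1.14  0.2 ]
tool shift to target (mm) [  45.2 -167.6  293.2]
```

Call:
{"api": "arm_command", "payload": {"rows": [{"fingers":-1,"x":0,"y":-0.0139,"z":0.0112,"ax":0,"ay":0,"az":0},{"fingers":-1,"x":0,"y":-0.013,"z":0.0122,"ax":0,"ay":0,"az":0},{"fingers":-1,"x":0,"y":-0.012,"z":0.0132,"ax":0,"ay":0,"az":0},{"fingers":-1,"x":0,"y":-0.011,"z":0.0141,"ax":0,"ay":0,"az":0},{"fingers":-1,"x":0,"y":-0.0099,"z":0.0149,"ax":0,"ay":0,"az":0},{"fingers":-1,"x":0,"y":-0.0087,"z":0.0156,"ax":0,"ay":0,"az":0},{"fingers":-1,"x":0,"y":-0.0074,"z":0.0163,"ax":0,"ay":0,"az":0},{"fingers":-1,"x":0,"y":-0.0061,"z":0.0168,"ax":0,"ay":0,"az":0},{"fingers":-1,"x":0,"y":-0.0048,"z":0.0172,"ax":0,"ay":0,"az":0},{"fingers":-1,"x":0,"y":0,"z":0,"ax":0,"ay":0,"az":0}]}}

```text
clock: 38.6
tcp_pos: [0.4718, -0.0603, 0.1601]
orientation: [2.424, 1.994, 0.0]
contact_force: [4.9, -1.8, 0.1]
grip_width: 0.0186
gripper_force: 45.9
```

Call:
{"api": "arm_command", "payload": {"rows": [{"fingers":-1,"x":0,"y":-0.0028,"z":0.0175,"ax":0,"ay":0,"az":0},{"fingers":-1,"x":0,"y":-0.0022,"z":0.0145,"ax":0,"ay":0,"az":0},{"fingers":-1,"x":0,"y":-0.0014,"z":0.01,"ax":0,"ay":0,"az":0},{"fingers":-1,"x":0,"y":0,"z":0.007,"ax":0,"ay":0,"az":0},{"fingers":-1,"x":0,"y":0,"z":0.003,"ax":0,"ay":0,"az":0},{"fingers":-1,"x":0,"y":0,"z":0,"ax":0,"ay":0,"az":0},{"fingers":-1,"x":0,"y":0,"z":0,"ax":0,"ay":0,"az":0}]}}

```text
clock: 39.18
tcp_pos: [0.4654, -0.0591, 0.1097]
orientation: [2.425, 1.994, 0.002]
contact_force: [1.2, -4.2, 4.5]
grip_width: 0.0186
gripper_force: 48.2
```

```bash
python3 arc.py; python3 st.py .4 0 0
```

```text
angle 0.021 rad 0.2302 s -0.0478
39.18 tcp [ 0.4654 -0.0591  0.1097] yaw(y) -11.16 tilt [ 0.0021 -0.0009] w 0.0186 gf 48.22757363319397 F [ 1.2 -4.2  4.5] q [-0.68  0.47  0.85  2.2  -0.56  0.69  0.36]
tool shift to target (mm) [ 45.4 -75.8 109.5]
```

Last press made contact at a TCP height of about 0.1007, so I have 9 mm to go.

Call:
{"api": "arm_command", "payload": {"rows": [{"fingers":-1,"x":0,"y":0,"z":0.004,"ax":0,"ay":0,"az":0},{"fingers":-1,"x":0,"y":0,"z":0.0035,"ax":0,"ay":0,"az":0},{"fingers":-1,"x":0,"y":0,"z":0,"ax":0,"ay":0,"az":0},{"fingers":-1,"x":0,"y":0,"z":0,"ax":0,"ay":0,"az":0}]}}

```text
clock: 39.52
tcp_pos: [0.4652, -0.059, 0.1024]
orientation: [2.425, 1.994, 0.002]
contact_force: [2.8, -5.2, 4.7]
grip_width: 0.0185
gripper_force: 48.6
```

Call:
{"api": "arm_command", "payload": {"rows": [{"fingers":-1,"x":0,"y":0,"z":0.001,"ax":0,"ay":0,"az":0},{"fingers":-1,"x":0,"y":0,"z":0,"ax":0,"ay":0,"az":0}]}}

```text
clock: 39.68
tcp_pos: [0.4652, -0.059, 0.1021]
orientation: [2.426, 1.994, 0.003]
contact_force: [-0.3, -3.5, 18.1]
grip_width: 0.0185
gripper_force: 49.9
```

Call:
{"api": "arm_command", "payload": {"rows": [{"fingers":-1,"x":0,"y":0,"z":0.001,"ax":0,"ay":0,"az":0},{"fingers":-1,"x":0,"y":0,"z":0,"ax":0,"ay":0,"az":0}]}}

```text
clock: 39.85
tcp_pos: [0.4652, -0.059, 0.1016]
orientation: [2.427, 1.995, 0.004]
contact_force: [-3.3, -3.5, 27.3]
grip_width: 0.0187
gripper_force: 51.2
```

```bash
python3 arc.py; python3 - <<'E'
from h import *
Z=[]
for i in range(2):
    f=grab('scene');P=f['P'];e=np.array([.981,-.192])
    x=(P[...,:2]-[.5635,-.0295])@e; s=(P[...,:2]-[.5635,-.0295])@np.array([.192,.981])
    m=(np.abs(s)<.012)&(P[...,2]>.105)&(P[...,2]<.125)&(((x>-.05)&(x<-.02))|((x>.03)&(x<.13)))
    print(np.polyfit(x[m],P[m][:,2],1),m.sum())
E
```

```text
angle -0.015 rad 0.2303 s -0.0478
[0.00571468 0.11665481] 274
[0.00283735 0.11711874] 266
```

The beam is level to within 0.01 rad under 27 N, so the cup is home and pressed. Now I'll lead the arm back up.

Call:
{"api": "arm_command", "payload": {"rows": [{"fingers":-1,"x":0,"y":0,"z":0,"ax":0,"ay":0,"az":0},{"fingers":-1,"x":0,"y":0,"z":0,"ax":0,"ay":0,"az":0},{"fingers":-1,"x":0,"y":0,"z":-0.003,"ax":0,"ay":0,"az":0},{"fingers":-1,"x":0,"y":0.0007,"z":-0.0179,"ax":0,"ay":0,"az":0},{"fingers":-1,"x":0,"y":0.0021,"z":-0.0178,"ax":0,"ay":0,"az":0},{"fingers":-1,"x":0,"y":0.0035,"z":-0.0175,"ax":0,"ay":0,"az":0},{"fingers":-1,"x":0,"y":0.0048,"z":-0.0172,"ax":0,"ay":0,"az":0},{"fingers":-1,"x":0,"y":0.0061,"z":-0.0168,"ax":0,"ay":0,"az":0},{"fingers":-1,"x":0,"y":0.0074,"z":-0.0163,"ax":0,"ay":0,"az":0}]}}

```text
clock: 40.7
tcp_pos: [0.493, -0.0644, 0.2085]
orientation: [2.418, 1.989, 0.009]
contact_force: [26.2, -10.4, -19.2]
grip_width: 0.0187
gripper_force: 52.7
```

Call:
{"api": "arm_command", "payload": {"rows": [{"fingers":-1,"x":0,"y":0.0087,"z":-0.0156,"ax":0,"ay":0,"az":0},{"fingers":-1,"x":0,"y":0.0099,"z":-0.0149,"ax":0,"ay":0,"az":0},{"fingers":-1,"x":0,"y":0.011,"z":-0.0141,"ax":0,"ay":0,"az":0},{"fingers":-1,"x":0,"y":0.012,"z":-0.0132,"ax":0,"ay":0,"az":0},{"fingers":-1,"x":0,"y":0.013,"z":-0.0122,"ax":0,"ay":0,"az":0},{"fingers":-1,"x":0,"y":0.0139,"z":-0.0112,"ax":0,"ay":0,"az":0},{"fingers":-1,"x":0,"y":0.0148,"z":-0.0101,"ax":0,"ay":0,"az":0},{"fingers":-1,"x":0,"y":0.0155,"z":-0.0089,"ax":0,"ay":0,"az":0}]}}

```text
clock: 41.37
tcp_pos: [0.5846, -0.0822, 0.3041]
orientation: [-2.425, -1.996, 0.006]
contact_force: [4.5, -6.7, -12.2]
grip_width: 0.0185
gripper_force: 48.4
```

Call:
{"api": "arm_command", "payload": {"rows": [{"fingers":-1,"x":0,"y":0.0162,"z":-0.0077,"ax":0,"ay":0,"az":0},{"fingers":-1,"x":0,"y":0.0167,"z":-0.0064,"ax":0,"ay":0,"az":0},{"fingers":-1,"x":0,"y":0.0172,"z":-0.0051,"ax":0,"ay":0,"az":0},{"fingers":-1,"x":0,"y":0.011,"z":-0.0027,"ax":0,"ay":0,"az":0},{"fingers":-1,"x":0,"y":0,"z":0,"ax":0,"ay":0,"az":0},{"fingers":-1,"x":0,"y":0,"z":0,"ax":0,"ay":0,"az":0}]}}

```text
clock: 41.87
tcp_pos: [0.6444, -0.0938, 0.3282]
orientation: [-2.425, -1.995, 0.002]
contact_force: [-0.4, -1.6, 4.8]
grip_width: 0.0183
gripper_force: 47.9
```

```bash
python3 arc.py; python3 st.py .653 -.096 .335
```

```text
angle 1.36 rad 0.2282 s -0.0475
41.87 tcp [ 0.6444 -0.0938  0.3282] yaw(y) -11.13 tilt [-0.0021  0.0004] w 0.0183 gf 47.85155475139618 F [-0.4 -1.6  4.8] q [-0.59  0.53  0.97  1.56 -0.45  1.29  0.25]
tool shift to target (mm) [-0.5  8.8 -6.8]
```

Call:
{"api": "arm_command", "payload": {"rows": [{"fingers":-1,"x":0,"y":0.004,"z":-0.001,"ax":0,"ay":0,"az":0},{"fingers":0.1,"x":0,"y":0.003,"z":0,"ax":0,"ay":0,"az":0},{"fingers":0.1,"x":0,"y":0.001,"z":0,"ax":0,"ay":0,"az":0},{"fingers":0.1,"x":0,"y":0,"z":0,"ax":0,"ay":0,"az":0},{"fingers":0.1,"x":0,"y":0,"z":-0.015,"ax":0,"ay":0,"az":0},{"fingers":0.1,"x":0,"y":0,"z":-0.025,"ax":0,"ay":0,"az":0},{"fingers":0.1,"x":0,"y":0,"z":-0.03,"ax":0,"ay":0,"az":0},{"fingers":0.1,"x":0,"y":0,"z":0,"ax":0,"ay":0,"az":0},{"fingers":0.1,"x":0,"y":0,"z":0,"ax":0,"ay":0,"az":0}]}}

```text
clock: 42.62
tcp_pos: [0.6534, -0.0956, 0.4007]
orientation: [2.425, 1.995, 0.004]
contact_force: [0.7, -0.4, 0.1]
grip_width: 0.047
gripper_force: 0.0
```

```bash
python3 st.py .48 -.03 .40; python3 - <<'E'
from h import *
f=grab('scene');q=near(f['P'],(.66,-.05),.12,.315,.347)
e=np.array([.981,-.192]);print('bar x',np.median((q[:,:2]-[.563,-.0295])@e),q[:,2].max())
q=near(f['P'],(.5634,-.029),.035,.058,.08);print(circ(q,.0295),np.histogram(q[:,2],bins=11,range=(.058,.08))[0])
E
```

```text
42.62 tcp [ 0.6534 -0.0956  0.4007] yaw(y) -11.11 tilt [0.003  0.0003] w 0.047 gf 0.0 F [ 0.7 -0.4  0.1] q [-0.58  0.5   0.99  1.44 -0.42  1.43  0.22]
tool shift to target (mm) [  31.  -182.8    0.2]
bar x 0.10884103036820834 0.3441542985451057
(array([ 0.56674693, -0.03057435]), np.float64(0.002005597302364631)) [19 27 22 24 26 27 17  4  0  0  0]
```

Arm up, cup still home. I'll back off and return to the cup.

Call:
{"api": "arm_command", "payload": {"rows": [{"fingers":0.7,"x":0.0039,"y":-0.0228,"z":0,"ax":0,"ay":0,"az":0},{"fingers":0.7,"x":0.0039,"y":-0.0228,"z":0,"ax":0,"ay":0,"az":0},{"fingers":0.7,"x":0.0039,"y":-0.0228,"z":0,"ax":0,"ay":0,"az":0},{"fingers":0.7,"x":0.0039,"y":-0.0228,"z":0,"ax":0,"ay":0,"az":0},{"fingers":0.7,"x":0.0039,"y":-0.0228,"z":0,"ax":0,"ay":0,"az":0},{"fingers":0.7,"x":0.0039,"y":-0.0228,"z":0,"ax":0,"ay":0,"az":0},{"fingers":0.7,"x":0.0039,"y":-0.0228,"z":0,"ax":0,"ay":0,"az":0},{"fingers":0.7,"x":0.0039,"y":-0.0228,"z":0,"ax":0,"ay":0,"az":0},{"fingers":0.7,"x":0,"y":0,"z":0.02,"ax":0,"ay":0,"az":-5.55},{"fingers":0.7,"x":0,"y":0,"z":0.035,"ax":0,"ay":0,"az":-5.55}]}}

```text
clock: 43.5
tcp_pos: [0.4805, -0.0281, 0.3461]
orientation: [-2.211, -2.228, -0.02]
contact_force: [0.2, 2.2, -0.5]
grip_width: 0.0726
gripper_force: 0.0
```

Call:
{"api": "arm_command", "payload": {"rows": [{"fingers":0.7,"x":0,"y":0,"z":0.035,"ax":0,"ay":0,"az":0},{"fingers":0.7,"x":0,"y":0,"z":0.035,"ax":0,"ay":0,"az":0},{"fingers":0.7,"x":0,"y":0,"z":0.035,"ax":0,"ay":0,"az":0},{"fingers":0.7,"x":0,"y":0.02,"z":0.03,"ax":0,"ay":0,"az":0},{"fingers":0.7,"x":0,"y":0.03,"z":0.03,"ax":0,"ay":0,"az":0},{"fingers":0.7,"x":0,"y":0.03,"z":0.03,"ax":0,"ay":0,"az":0},{"fingers":0.7,"x":0,"y":0,"z":0,"ax":0,"ay":0,"az":0},{"fingers":0.7,"x":0,"y":0,"z":0,"ax":0,"ay":0,"az":0},{"fingers":0.7,"x":0,"y":0,"z":0,"ax":0,"ay":0,"az":0}]}}

```text
clock: 44.25
tcp_pos: [0.5577, -0.0303, 0.1498]
orientation: [-2.222, -2.219, 0.003]
contact_force: [-0.1, -0.3, 0.5]
grip_width: 0.0728
gripper_force: 0.0
```

```bash
python3 st.py .5645 -.029 .071
```

```text
44.25 tcp [ 0.5577 -0.0303  0.1498] yaw(y) -0.08 tilt [-0.002  -0.0007] w 0.0728 gf 0.0 F [-0.1 -0.3  0.5] q [-0.71  0.56  0.88  1.97 -0.55  0.88  0.46]
tool shift to target (mm) [ 1.4  6.9 78.7]
```

Call:
{"api": "arm_command", "payload": {"rows": [{"fingers":0.7,"x":0.0008,"y":0.0055,"z":0.01,"ax":0,"ay":0,"az":0},{"fingers":0.7,"x":0,"y":0,"z":0.02,"ax":0,"ay":0,"az":0},{"fingers":0.7,"x":0,"y":0,"z":0.02,"ax":0,"ay":0,"az":0},{"fingers":0.7,"x":0,"y":0,"z":0.012,"ax":0,"ay":0,"az":0},{"fingers":0.7,"x":0,"y":0,"z":0.008,"ax":0,"ay":0,"az":0},{"fingers":0.7,"x":0,"y":0,"z":0.005,"ax":0,"ay":0,"az":0},{"fingers":0.7,"x":0,"y":0,"z":0,"ax":0,"ay":0,"az":0},{"fingers":0.7,"x":0,"y":0,"z":0,"ax":0,"ay":0,"az":0}]}}

```text
clock: 44.92
tcp_pos: [0.5648, -0.029, 0.0759]
orientation: [2.222, 2.22, 0.001]
contact_force: [0.2, 0.0, 0.0]
grip_width: 0.0723
gripper_force: 0.0
```

```bash
python3 st.py .5642 -.029 .071
```

```text
44.92 tcp [ 0.5648 -0.029   0.0759] yaw(y) -0.03 tilt [0.001  0.0002] w 0.0723 gf 0.0 F [0.2 0.  0. ] q [-0.62  0.66  0.76  1.99 -0.67  0.75  0.55]
tool shift to target (mm) [-0.  -0.6  4.9]
```

Call:
{"api": "arm_command", "payload": {"rows": [{"fingers":0.7,"x":0,"y":-0.0005,"z":0.0045,"ax":0,"ay":0,"az":0},{"fingers":0.7,"x":0,"y":0,"z":0,"ax":0,"ay":0,"az":0},{"fingers":0.7,"x":0,"y":0,"z":0,"ax":0,"ay":0,"az":0},{"fingers":0.3,"x":0,"y":0,"z":0,"ax":0,"ay":0,"az":0},{"fingers":0.3,"x":0,"y":0,"z":0,"ax":0,"ay":0,"az":0},{"fingers":0.3,"x":0,"y":0,"z":0,"ax":0,"ay":0,"az":0},{"fingers":0.3,"x":0,"y":0,"z":0,"ax":0,"ay":0,"az":0}], "grip_force": 30}}

```text
clock: 45.5
tcp_pos: [0.564, -0.0289, 0.0714]
orientation: [-2.222, -2.221, -0.001]
contact_force: [-1.3, 0.7, 6.3]
grip_width: 0.0616
gripper_force: 31.4
```

Call:
{"api": "arm_command", "payload": {"rows": [{"fingers":0.3,"x":0,"y":0,"z":-0.004,"ax":0,"ay":0,"az":0},{"fingers":0.3,"x":0,"y":0,"z":-0.008,"ax":0,"ay":0,"az":0},{"fingers":0.3,"x":0,"y":0,"z":-0.012,"ax":0,"ay":0,"az":0},{"fingers":0.3,"x":0,"y":0,"z":-0.015,"ax":0,"ay":0,"az":0},{"fingers":0.3,"x":0,"y":0,"z":-0.02,"ax":0,"ay":0,"az":0},{"fingers":0.3,"x":0,"y":0,"z":-0.02,"ax":0,"ay":0,"az":0},{"fingers":0.3,"x":0,"y":0,"z":0,"ax":0,"ay":0,"az":0}]}}

```text
clock: 46.08
tcp_pos: [0.5662, -0.0296, 0.1541]
orientation: [2.22, 2.217, 0.007]
contact_force: [1.9, 0.6, -0.2]
grip_width: 0.061
gripper_force: 33.0
```

```bash
python3 st.py .509 .244 .15; cat > cups.py <<'E'
from h import *
for k in ('top','scene'):
    f=grab(k)
    for n,c in (('cup2',(.508,.324)),('fin',(.411,.2465)),('cup1',(.509,.244))):
        q=near(f['P'],c,.042,.044,.056);print(k,n,len(q),circ(q,.0295) if len(q)>5 else '')
E
python3 cups.py; python3 tray.py | grep -v rims
```

```text
46.08 tcp [ 0.5662 -0.0296  0.1541] yaw(y) -0.06 tilt [0.0062 0.0003] w 0.061 gf 32.96278266236186 F [ 1.9  0.6 -0.2] q [-0.7   0.56  0.88  1.95 -0.56  0.88  0.46]
tool shift to target (mm) [273.6 -57.6   3.8]
top cup2 38 (array([0.50946675, 0.32376669]), np.float64(0.0010058990867580306))
top fin 44 (array([0.41050032, 0.24680087]), np.float64(0.001035077744630918))
top cup1 0 
scene cup2 107 (array([0.51158539, 0.32178496]), np.float64(0.0018623214703876092))
scene fin 86 (array([0.41264933, 0.24425024]), np.float64(0.0021235163344452065))
scene cup1 0 
tray top 1232 ((459.5299377441406, 284.2188720703125), (172.35391235351562, 146.99855041503906), 1.1090162992477417)
tray rim top 223 ((460.18927001953125, 282.42041015625), (190.60462951660156, 165.44052124023438), 0.271111398935318)
tray scene 1221 ((454.2826232910156, 280.4965515136719), (156.74610900878906, 149.0018310546875), 1.29197359085083)
tray rim scene 430 ((467.8767395019531, 282.4737854003906), (198.03028869628906, 166.04931640625), 1.1426053047180176)
```

Call:
{"api": "arm_command", "payload": {"rows": [{"fingers":0.3,"x":0.022,"y":-0.0055,"z":0,"ax":0,"ay":0,"az":0},{"fingers":0.3,"x":0.029,"y":-0.0055,"z":0,"ax":0,"ay":0,"az":0},{"fingers":0.3,"x":0.03,"y":-0.0055,"z":0,"ax":0,"ay":0,"az":0},{"fingers":0.3,"x":0.03,"y":-0.0055,"z":0,"ax":0,"ay":0,"az":0},{"fingers":0.3,"x":0.03,"y":-0.0055,"z":0,"ax":0,"ay":0,"az":0},{"fingers":0.3,"x":0.03,"y":-0.0055,"z":0,"ax":0,"ay":0,"az":0},{"fingers":0.3,"x":0.03,"y":-0.0055,"z":0,"ax":0,"ay":0,"az":0},{"fingers":0.3,"x":0.03,"y":-0.0055,"z":0,"ax":0,"ay":0,"az":0},{"fingers":0.3,"x":0.025,"y":-0.0055,"z":0,"ax":0,"ay":0,"az":0},{"fingers":0.3,"x":0.016,"y":-0.0055,"z":0,"ax":0,"ay":0,"az":0}]}}

```text
clock: 47.12
tcp_pos: [0.5077, 0.2464, 0.1486]
orientation: [-2.217, -2.224, 0.002]
contact_force: [0.1, 0.4, -0.5]
grip_width: 0.0615
gripper_force: 33.0
```

Call:
{"api": "arm_command", "payload": {"rows": [{"fingers":0.3,"x":0,"y":0,"z":0,"ax":0,"ay":0,"az":0},{"fingers":0.3,"x":0,"y":0,"z":0,"ax":0,"ay":0,"az":0},{"fingers":0.3,"x":0,"y":0,"z":0,"ax":0,"ay":0,"az":0},{"fingers":0.3,"x":0,"y":0,"z":0,"ax":0,"ay":0,"az":0}]}}

```text
clock: 47.45
tcp_pos: [0.5092, 0.2415, 0.1496]
orientation: [2.224, 2.218, -0.001]
contact_force: [0.5, 0.5, -1.2]
grip_width: 0.0616
gripper_force: 33.0
```

```bash
python3 st.py .509 .243 .05; python3 cups.py
```

```text
47.45 tcp [0.5092 0.2415 0.1496] yaw(y) -0.15 tilt [-0.0003 -0.0008] w 0.0616 gf 32.98963487148285 F [ 0.5  0.5 -1.2] q [-1.21  0.57  0.9   1.96 -0.58  0.89 -0.01]
tool shift to target (mm) [ 1.6 -0.2 99.6]
top cup2 0 
top fin 50 (array([0.41037082, 0.24684757]), np.float64(0.0010096633676808186))
top cup1 0 
scene cup2 97 (array([0.51130221, 0.32187555]), np.float64(0.0017933348654640855))
scene fin 46 (array([0.41217321, 0.2444175 ]), np.float64(0.0019050824878283788))
scene cup1 0
```

Everything is where it was, so I'll lower the cup.

Call:
{"api": "arm_command", "payload": {"rows": [{"fingers":0.3,"x":0.0005,"y":0,"z":0.015,"ax":0,"ay":0,"az":0},{"fingers":0.3,"x":0,"y":0,"z":0.025,"ax":0,"ay":0,"az":0},{"fingers":0.3,"x":0,"y":0,"z":0.025,"ax":0,"ay":0,"az":0},{"fingers":0.3,"x":0,"y":0,"z":0.015,"ax":0,"ay":0,"az":0},{"fingers":0.3,"x":0,"y":0,"z":0.008,"ax":0,"ay":0,"az":0},{"fingers":0.3,"x":0,"y":0,"z":0,"ax":0,"ay":0,"az":0},{"fingers":0.3,"x":0,"y":0,"z":0,"ax":0,"ay":0,"az":0}]}}

```text
clock: 48.13
tcp_pos: [0.5095, 0.243, 0.0621]
orientation: [2.223, 2.22, 0.0]
contact_force: [0.6, -0.3, -1.0]
grip_width: 0.0615
gripper_force: 33.1
```

Call:
{"api": "arm_command", "payload": {"rows": [{"fingers":0.3,"x":0,"y":0,"z":0.003,"ax":0,"ay":0,"az":0},{"fingers":0.3,"x":0,"y":0,"z":0.003,"ax":0,"ay":0,"az":0},{"fingers":0.3,"x":0,"y":0,"z":0.002,"ax":0,"ay":0,"az":0},{"fingers":0.3,"x":0,"y":0,"z":0.001,"ax":0,"ay":0,"az":0},{"fingers":0.3,"x":0,"y":0,"z":0,"ax":0,"ay":0,"az":0},{"fingers":0.3,"x":0,"y":0,"z":0,"ax":0,"ay":0,"az":0}]}}

```text
clock: 48.63
tcp_pos: [0.5091, 0.2437, 0.0529]
orientation: [-2.222, -2.221, -0.0]
contact_force: [0.3, 0.6, -1.5]
grip_width: 0.0612
gripper_force: 33.1
```

```bash
python3 st.py .509 .243 .05
```

```text
48.63 tcp [0.5091 0.2437 0.0529] yaw(y) -0.01 tilt [0.0001 0.0001] w 0.0612 gf 33.12287477776408 F [ 0.3  0.6 -1.5] q [-1.11  0.7   0.75  2.   -0.73  0.72  0.1 ]
tool shift to target (mm) [-0.7 -0.1  2.9]
```

Call:
{"api": "arm_command", "payload": {"rows": [{"fingers":0.3,"x":0,"y":0,"z":0.001,"ax":0,"ay":0,"az":0},{"fingers":0.3,"x":0,"y":0,"z":0.001,"ax":0,"ay":0,"az":0},{"fingers":0.3,"x":0,"y":0,"z":0.0007,"ax":0,"ay":0,"az":0},{"fingers":0.3,"x":0,"y":0,"z":0,"ax":0,"ay":0,"az":0},{"fingers":0.3,"x":0,"y":0,"z":0,"ax":0,"ay":0,"az":0}]}}

```text
clock: 49.05
tcp_pos: [0.5091, 0.2437, 0.0505]
orientation: [-2.222, -2.221, -0.001]
contact_force: [-1.6, -0.2, 5.6]
grip_width: 0.0608
gripper_force: 33.7
```

Call:
{"api": "arm_command", "payload": {"rows": [{"fingers":0.7,"x":0,"y":0,"z":0,"ax":0,"ay":0,"az":0},{"fingers":0.7,"x":0,"y":0,"z":0,"ax":0,"ay":0,"az":0},{"fingers":0.7,"x":0,"y":0,"z":0,"ax":0,"ay":0,"az":0},{"fingers":0.7,"x":0,"y":0,"z":-0.01,"ax":0,"ay":0,"az":0},{"fingers":0.7,"x":0,"y":0,"z":-0.025,"ax":0,"ay":0,"az":0},{"fingers":0.7,"x":0,"y":0,"z":-0.03,"ax":0,"ay":0,"az":0},{"fingers":0.7,"x":0,"y":0,"z":-0.035,"ax":0,"ay":0,"az":0},{"fingers":0.7,"x":0,"y":0,"z":-0.035,"ax":0,"ay":0,"az":0},{"fingers":0.7,"x":0,"y":0,"z":-0.035,"ax":0,"ay":0,"az":0},{"fingers":0.7,"x":0,"y":0,"z":-0.035,"ax":0,"ay":0,"az":0}]}}

```text
clock: 49.88
tcp_pos: [0.5088, 0.2429, 0.2573]
orientation: [2.223, 2.22, -0.0]
contact_force: [0.1, 0.9, -0.4]
grip_width: 0.0723
gripper_force: 0.0
```

Call:
{"api": "arm_command", "payload": {"rows": [{"fingers":0.7,"x":-0.035,"y":-0.004,"z":0,"ax":0,"ay":0,"az":0},{"fingers":0.7,"x":-0.035,"y":-0.004,"z":0,"ax":0,"ay":0,"az":0},{"fingers":0.7,"x":-0.035,"y":-0.004,"z":0,"ax":0,"ay":0,"az":0},{"fingers":0.7,"x":-0.035,"y":-0.004,"z":0,"ax":0,"ay":0,"az":0},{"fingers":0.7,"x":-0.035,"y":-0.004,"z":0,"ax":0,"ay":0,"az":0},{"fingers":0.7,"x":-0.035,"y":-0.004,"z":0,"ax":0,"ay":0,"az":0},{"fingers":0.7,"x":-0.03,"y":-0.004,"z":0,"ax":0,"ay":0,"az":0},{"fingers":0.7,"x":0,"y":0,"z":0,"ax":0,"ay":0,"az":0},{"fingers":0.7,"x":0,"y":0,"z":0,"ax":0,"ay":0,"az":0}]}}

```text
clock: 50.63
tcp_pos: [0.4805, 0.0016, 0.2556]
orientation: [-2.227, -2.215, -0.002]
contact_force: [-0.1, -0.5, 0.2]
grip_width: 0.0729
gripper_force: 0.0
```

```bash
python3 st.py; python3 cups.py; python3 -c "
from h import *
grab('top','end_t.png');f=grab('scene','end_s.png')
q=near(f['P'],(.66,-.05),.12,.315,.347)
print('bar x',np.median((q[:,:2]-[.563,-.0295])@np.array([.981,-.192])),q[:,2].max())"
```

```text
50.63 tcp [0.4805 0.0016 0.2556] yaw(y) -0.3 tilt [0.0004 0.0014] w 0.0729 gf 0.0 F [-0.1 -0.5  0.2] q [-1.1   0.26  1.15  2.05 -0.29  1.    0.2 ]
top cup2 44 (array([0.50909661, 0.32343909]), np.float64(0.0011284273147608003))
top fin 44 (array([0.41030209, 0.24681274]), np.float64(0.0009835035900696808))
top cup1 44 (array([0.50953653, 0.24306748]), np.float64(0.0009650234076888583))
scene cup2 94 (array([0.51126166, 0.32157104]), np.float64(0.0017589010275369632))
scene fin 86 (array([0.41216693, 0.2443838 ]), np.float64(0.0020454703884158418))
scene cup1 98 (array([0.51225323, 0.24146634]), np.float64(0.0017017509645281827))
bar x 0.1085908697989627 0.3462442697833201
```

View pics/end_s.png

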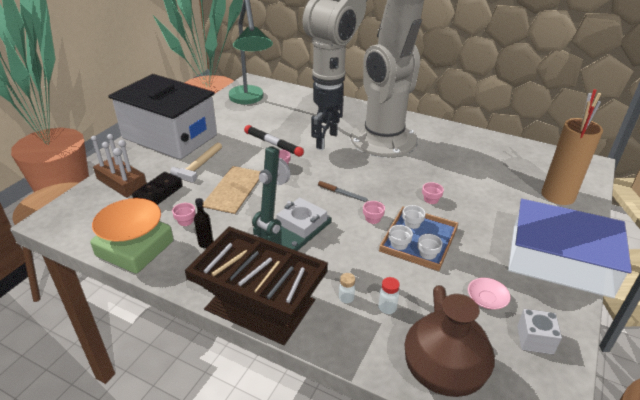

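View pics/end_t.png

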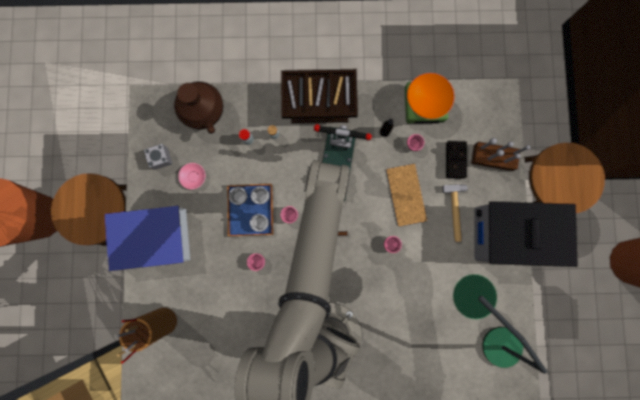

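The final pictures show three silver cups upright and apart in the tray at (400,238), (430,247) and (413,217) in the scene view. The press arm is up, the cork is empty, and everything else is in place.

```bash
python3 -c "from bench import r; print(r.hand_in())"
```

```text
the job is handed in; nothing more can be done
None
```

Both cups of the two-cup stack were pressed firmly in the die and now stand upright and apart in the tray beside the finished cup, with the press arm up and the rest of the bench undisturbed; the job is handed in at about 51 s.

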